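Open the blade case and rack the saw-blade tubes

ROBOT

A 6-joint arm with a two-finger parallel gripper is mounted at the origin on the work surface. World frame = base frame: x ahead of the robot, y to its left, z up, the work surface at z = 0. Lengths are in m, angles in rad, forces in N, time in s.
With the tool pointing down it reaches from about 0.35 to 0.8 m from the base axis. Payload 7.3 kg.
Tool frame: the origin (TCP) lies at the very end of the fingers, on their centre line; the grasp point (between the pads) lies 19 mm behind it (manip.grip_point_offset is the distance from the TCP to the grasp point, in m); y points along the fingers, x is the direction in which the jaws open and shut, and the axes are right-handed (so a half turn about y gives the same grasp; the last joint's range is limited). The gripper opens to 85 mm and grips with 20 to 120 N. Pads are 22 mm wide; open, the fingers measure 114 mm over their backs; the gripper's body (76 mm by 85 mm) begins 54 mm behind the grasp point. The pads swing forward as they close: fully open they stand 13 mm farther back than shut.
Start: joints at [1.011, 0.342, 1.524, -0, 1.275, -0.146], TCP at [0.211, 0.481, 0.199] pointing down, gripper open.
Joint ranges: [-2.53, 2.53], [-0.77, 2.02], [0.04, 2.7], [-1, 4.14], [0.28, 2.66], [-3.11, 3.11]. Speed limits (rad/s): [2.57, 2.57, 3.14, 3.14, 3.14, 3.14].

INTERFACE

Orientations are given as a rotation vector (axis times angle).
In Python, from bench import manip, viewer, ticket, finder gives the robot as it stands.
- The arm moves only by the shell command python3 -m jog 'ROWS' [FORCE]. ROWS is JSON, a list of rows, each a list of 7 numbers: the turn, a rotation vector about the tool's x, y, z in degrees, then the shift along the tool's x, y, z in mm, then the opening in per cent of the stroke, from 0 (shut) to 100 (fully open). A call has 1 to 20 rows; each row shifts and turns the pose as measured when the row begins, along the tool's axes as they then stand; what a row does not reach is not made up. A row lasts 1/8 s, in which the tool goes at most 62.5 mm and 10.7 degrees, less where a joint would pass 70% of its speed; a pose out of reach is approached as far as the arm can. A call is refused whole if a number of a shift passes 62.5 or a number of a turn 10.7, either way. A call with a gripper value outside its range is refused whole. The fingers move at their own pace and stop on an object; FORCE is the grip in N (left out, the last holds). Time passes only in rows, so rows that do not move let the fingers close. It gives the time, the measured TCP pose, the force and the opening at its end, in the units of the state.
- manip.get_obs(): the state, without advancing time (a new reading comes with each control period).
- viewer.get_image(name): name is "scene" or "top" or "wrist"; returns a dict with "img" (400x640x3 uint8, blue, green, red), "camera_matrix" (3x3 intrinsics, pixels), "R" (3x3) and "t" (3): a world point X has camera coordinates R X + t. Camera axes: x right, y down, z forward; pixel columns grow to the right and rows downward; lengths in m; the calibration is good to about 2 mm. A picture is of the moment at which its call begins. There is no depth.
- ticket.hand_in(): hands the job in, once; it reports no verdict.
Trained networks look in a picture, given as the dict that the camera call returned (one of the last four; its "shot" number tells which), for a name from the list of things; names that differ only in an ending like _2 or _b are one class to them, and where a whole thing is asked for, a point or a joint stands for the part that bears it (a point fixed in the world has none). Each returns a list of dicts, best first, with "confidence" (0 to 1); they miss things now and then, are a little off and sometimes report something else, mostly with a low value. They report only what shows in the picture. A call takes as long as a camera call. They do not tell look-alikes from the thing itself.
- finder.search_frame(picture, thing): "point" ([row, column] as shares, 0 to 1, of the picture: columns of its width, rows of its height, amid what is visible of it).
- finder.pinpoint(picture, thing): "point" ([row, column] as shares, 0 to 1, of the picture: columns of its width, rows of its height: a listed point, or the origin of a listed thing).
The state is a dict: "clock": time; "joint_pos": joint angles; "joint_vel": joint speeds; "joint_torque": joint torques, N m; "ee_pos": TCP position; "tcp_rot": TCP orientation; "force": force on the tool from outside, world axes, zero at the start; "ft_torque": the same for the moment, N m; "grip_width": opening from 0.0 (shut) to 1.0 (fully open).
Only numpy, scipy, OpenCV 4.12 (cv2) and the standard library are available. Lean on these libraries where they do the work, as an engineer would, in place of code of your own. Each camera call takes 0.05 s, during which the arm holds its last target.

TASK

The fretsaw-blade case is still shut: pry its snap-fit cover loose with the flat pry tool, pushing the blade over the step into the notch at the cover's front and levering until the front edge springs up. Lay the cover flat, open side down, in the shallow tray with the pry tool lying next to it in the same tray, and stand every blade tube from the case upright, fully home, in the pockets of the bench rack, one to a pocket, never letting a tube fall over. Leave the glue bottle and the mug where they are.

Things in the scene. Friction and masses are not known exactly. Their poses are not given: they have to be found in the camera images.
- case: Fixed dark wooden blade case, 60 (x) by 212 (y) mm, deck (top) at z 86. Origin: centre of the underside; z up, front is -x. Four square pockets 28 by 28 mm at x 0, y -80, -34, 34, 80, floors at z 20. Small blocks locate the cover: 13 mm high or less above the deck, at x +-16 to 26, y +-51 to 63, and 8 mm high at y +-97 to 101.5.
- pry_step (a point): Middle of the outer top edge (case x -58, y 0, z 86 mm) of a solid step in front of the case: the ledge to lever on. The step is flush with the deck and runs from case x -30 to -58, y -40 to 40, down to the bench. Axes as the case.
- cover: White plastic snap-fit cover, an upside-down box 60 (x) by 212 (y) by 46 (z) mm, walls 3, top 4 mm thick, 0.13 kg. Origin: centre of its open lower rim; z up through its top, front (notch side) -x. Shut, its origin is at case (0, 0, 86) mm, axes as the case. Two sprung catches hold only the front edge (10 to 15 N).
- notch (a point): Middle of the notch's upper edge (cover x -28.5, y 0, z 8 mm). The notch is in the front wall's lower edge, y -25 to 25, 8 mm high. Levered up some 8 mm or more by the tool, the front edge slips past the catches and stays propped up about 11 mm, the cover tilted 0.2 rad; it can then be gripped across its 60 mm and lifted off.
- pry: Flat pry tool lying loose on the bench, 190 mm long, 0.12 kg. Origin: junction of handle and blade on the underside; x points to the blade's tip. Wooden handle x -100 to 0, 22 wide (y), z 0 to 22 mm; flat steel blade x 0 to 90, 22 wide, 3 thick (z 9.5 to 12.5 mm).
- blade_tip (a point): Middle of the blade's end edge (pry x 90, y 0, z 11 mm).
- handle_mid (a point): Middle of the handle (pry x -50, y 0, z 11 mm).
- tray: Fixed shallow plywood tray, 170 (x) by 270 (y) by 26 (z) mm outside, walls and floor 8 mm thick. Origin: centre of its underside, z up. It and the rack may swap sides.
- rack: Fixed light wooden bench rack, 68 (x) by 212 (y) by 62 (z) mm. Origin: centre of its underside, z up. Four open-topped square pockets, 28 by 28 mm, in one row along y; floors at z 12 (50 deep).
- pocket0 (a point): Middle of the mouth of rack pocket 0 (rack x 0, y -69, z 62 mm). Axes as the rack.
- pocket1 (a point): Middle of the mouth of rack pocket 1 (rack x 0, y -23, z 62 mm). Axes as the rack.
- pocket2 (a point): Middle of the mouth of rack pocket 2 (rack x 0, y 23, z 62 mm). Axes as the rack.
- pocket3 (a point): Middle of the mouth of rack pocket 3 (rack x 0, y 69, z 62 mm). Axes as the rack.
- tube0: Grey blade tube with a black cap, closed, rigid, 22 mm across, 104 mm long, 0.06 kg, foot slightly tapered over 6 mm. Origin: centre of its foot; z along the tube to the cap. If present, it starts upright in the case pocket at y -80 mm, its cap 38 mm above the deck, under the cover. Two to four tubes are present.
- tube1: Grey blade tube with a black cap, closed, rigid, 22 mm across, 104 mm long, 0.06 kg, foot slightly tapered over 6 mm. Origin: centre of its foot; z along the tube to the cap. If present, it starts upright in the case pocket at y -34 mm, its cap 38 mm above the deck, under the cover. Two to four tubes are present.
- tube2: Grey blade tube with a black cap, closed, rigid, 22 mm across, 104 mm long, 0.06 kg, foot slightly tapered over 6 mm. Origin: centre of its foot; z along the tube to the cap. If present, it starts upright in the case pocket at y 34 mm, its cap 38 mm above the deck, under the cover. Two to four tubes are present.
- tube3: Grey blade tube with a black cap, closed, rigid, 22 mm across, 104 mm long, 0.06 kg, foot slightly tapered over 6 mm. Origin: centre of its foot; z along the tube to the cap. If present, it starts upright in the case pocket at y 80 mm, its cap 38 mm above the deck, under the cover. Two to four tubes are present.
- glue: Bystander: white glue bottle, 60 across, 160 tall, origin centre of underside. Not to be disturbed.
- mug: Bystander: white mug, 80 across, 90 tall, origin centre of underside. Not to be disturbed.
Things that resemble listed ones, but are neither listed nor needed, are in the scene too. Of the things that look like the pry, the largest one is meant.

How it is judged:
By the outcome, as a careful person would: the job done as asked, in the order asked, and still so for the second after the job is handed in, with the robot touching nothing.
Of tube0, tube1, tube2, tube3 only 2 to 4 are there at a start; the rules pass over those that are not, and their reading is None.
At some moment in a run one of pry may be knocked a few centimetres aside while the robot is not near it.
It also fails if it takes over 210 s, if anything falls off the work surface, if the arm or the gripper's body presses on something with over 40 N, if the wrist force passes 120 N, or if a joint passes its speed limit or range.

## Working session

There is one attempt and no reset: what is moved stays moved. The work goes in short steps, Python scripts to look and compute and a shell command to move; the robot and the scene stay as the last step left them, time stands still between calls to the robot, and variables do not carry over. Pictures are saved under pics/ and viewed, and the job is handed in when it is done.

```bash
ls; mkdir -p pics
cat > h.py <<'E'
import numpy as np, cv2
from scipy.spatial.transform import Rotation as Rn
from bench import manip, viewer, ticket, finder
def shot(name,save=None):
    p=viewer.get_image(name)
    if save: cv2.imwrite('pics/'+save+'.png',p['img'])
    return p
def px(p,X):
    c=p['R']@np.asarray(X,float)+np.ravel(p['t']); u=p['camera_matrix']@c; return u[:2]/u[2]
def ray(p,uv,z):
    K=np.asarray(p['camera_matrix']);R=np.asarray(p['R']);t=np.ravel(p['t'])
    d=R.T@np.linalg.inv(K)@np.array([uv[0],uv[1],1.]); o=-R.T@t
    return o+d*(z-o[2])/d[2]
def rc(pt): return np.array([pt[1]*640,pt[0]*400])
def tri(ps,uvs):
    A=[];b=[]
    for p,uv in zip(ps,uvs):
        R=np.asarray(p['R']);t=np.ravel(p['t']);d=R.T@np.linalg.inv(p['camera_matrix'])@np.array([uv[0],uv[1],1.]);d/=np.linalg.norm(d);o=-R.T@t
        P=np.eye(3)-np.outer(d,d);A.append(P);b.append(P@o)
    return np.linalg.lstsq(np.vstack(A),np.hstack(b),rcond=None)[0]
E
python3 - <<'E'
from h import *
o=manip.get_obs()
for k in o: print(k,np.round(o[k],4))
print(Rn.from_rotvec(o['tcp_rot']).as_matrix().round(3), manip.grip_point_offset)
ps={n:shot(n,n+'0') for n in ('scene','top','wrist')}
for n,p in ps.items():
  print(n,'cam',(-p['R'].T@np.ravel(p['t'])).round(3))
  if n=='wrist':continue
  for th in ('case','pry_step','cover','notch','pry','blade_tip','handle_mid','tray','rack','pocket0','pocket3','glue','mug'):
    r=finder.pinpoint(p,th)
    print(th,[(rc(a['point']).round(1).tolist(),round(a['confidence'],2)) for a in r[:4]])
E
```

```text
pics
clock 0.0
joint_pos [ 1.011   0.3427  1.5251 -0.      1.2754 -0.146 ]
joint_vel [-0.0008  0.0022 -0.0003  0.0001  0.0019 -0.0003]
joint_torque [-3.00000e-04 -4.33689e+01 -2.46010e+01 -1.00000e-04  7.90000e-03
  0.00000e+00]
ee_pos [0.2108 0.4803 0.1981]
tcp_rot [-1.3777 -0.8981  0.9005]
force [ 0.3866 -0.2694  0.154 ]
ft_torque [ 0.004  -0.0033  0.0224]
grip_width 1.0024
[[ 0.402 -0.001 -0.916]
 [ 0.916 -0.001  0.402]
 [-0.002 -1.     0.   ]] 0.0187
scene cam [ 1.268 -0.254  1.019]
case [([325.6, 225.9], 0.71)]
pry_step [([304.6, 210.0], 0.74)]
cover [([323.9, 205.3], 0.94)]
notch [([311.2, 206.1], 0.97)]
pry [([267.6, 227.9], 0.83), ([225.4, 190.4], 0.79), ([303.9, 175.2], 0.44)]
blade_tip [([195.1, 254.7], 0.66), ([271.4, 254.2], 0.55)]
handle_mid [([266.7, 212.9], 0.82), ([223.0, 191.8], 0.58), ([295.3, 172.1], 0.54)]
tray [([193.6, 252.9], 0.91), ([323.8, 204.4], 0.46)]
rack [([421.9, 178.6], 0.55)]
pocket0 [([413.9, 152.2], 0.98), ([434.3, 178.5], 0.96), ([422.7, 162.8], 0.86), ([426.0, 165.8], 0.57)]
pocket3 [([413.9, 152.2], 0.98), ([434.3, 178.5], 0.96), ([422.7, 162.8], 0.86), ([426.0, 165.8], 0.57)]
glue [([280.4, 294.4], 0.63)]
mug [([404.7, 254.7], 0.79)]
top cam [0.345 0.018 1.166]
case [([306.0, 202.7], 0.87)]
pry_step [([324.5, 200.8], 0.8), ([173.2, 252.0], 0.56)]
cover [([306.2, 198.8], 0.66)]
notch []
pry [([242.6, 146.9], 0.58), ([360.6, 215.6], 0.57), ([303.9, 276.9], 0.5)]
blade_tip [([285.5, 265.9], 0.77), ([362.2, 188.0], 0.67), ([381.6, 308.6], 0.59)]
handle_mid [([398.1, 275.7], 0.8), ([317.8, 281.2], 0.64), ([358.4, 236.5], 0.58)]
tray [([438.3, 209.2], 0.86)]
rack [([180.8, 232.6], 0.93), ([364.6, 189.3], 0.42)]
pocket0 [([176.3, 236.4], 0.89), ([178.8, 201.7], 0.75), ([180.5, 219.0], 0.7), ([174.9, 253.4], 0.62)]
pocket3 [([176.3, 236.4], 0.89), ([178.8, 201.7], 0.75), ([180.5, 219.0], 0.7), ([174.9, 253.4], 0.62)]
glue []
mug [([243.0, 149.0], 0.84)]
wrist cam [0.14  0.512 0.375]
```

View pics/top0.png

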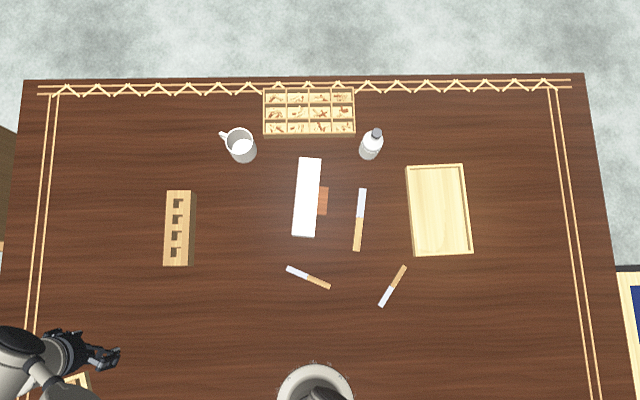

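View pics/scene0.png

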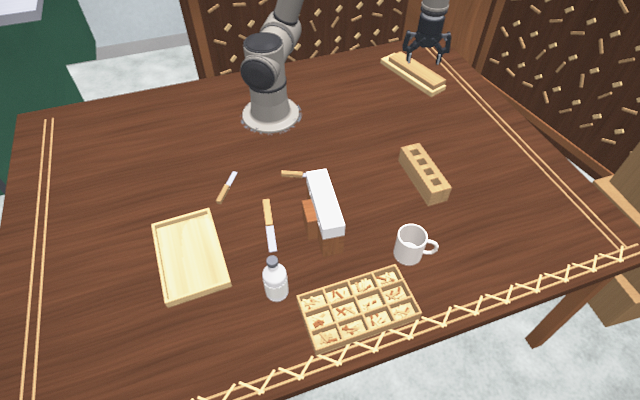

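View pics/wrist0.png

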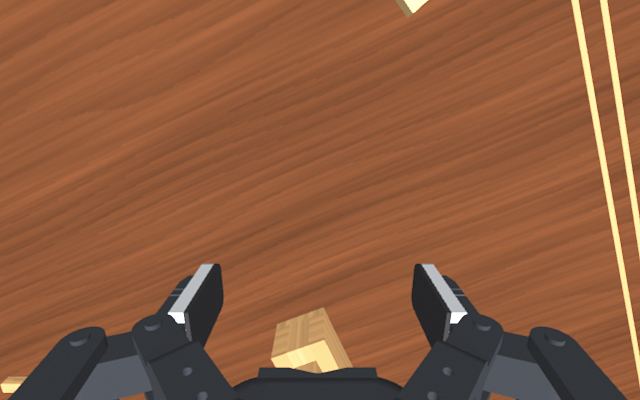

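Run:
```python
from h import *
p=shot('top');s=shot('scene')
print(p['camera_matrix'])
im=p['img'];cv2.imwrite('pics/crop_a.png',cv2.resize(im[120:320,270:480],None,fx=3.6,fy=3,interpolation=cv2.INTER_CUBIC)[:600,:756])
# ends of sticks
for n,a,b in (('A',(363,188),(356,251)),('B',(287,267),(330,288)),('C',(405,266),(380,307))):
  A=ray(p,a,.011);B=ray(p,b,.011);print(n,A.round(3),B.round(3),np.linalg.norm(A-B).round(3))
for n,uv in (('rack TL',(167,190)),('TR',(191,190)),('BL',(163,266)),('BR',(189,266))): print(n,ray(p,uv,.062).round(3))
for n,uv in (('cov TL',(299,157)),('TR',(321,158)),('BL',(292,236)),('BR',(315,237))): print(n,ray(p,uv,.132).round(3))
for n,uv in (('tray TL',(405,165)),('TR',(463,163)),('BL',(416,256)),('BR',(473,252))): print(n,ray(p,uv,.026).round(3))
```

```text
[[394.20125402   0.         312.34638179]
 [  0.         394.20125402 202.9343519 ]
 [  0.           0.           1.        ]]
A [ 0.602 -0.16   0.011] [ 0.414 -0.13   0.011] 0.19
B [0.372 0.072 0.011] [ 0.31  -0.051  0.011] 0.137
C [ 0.367 -0.271  0.011] [ 0.254 -0.192  0.011] 0.138
rack TL [0.595 0.408 0.062]
TR [0.594 0.34  0.062]
BL [0.382 0.41  0.062]
BR [0.38  0.339 0.062]
cov TL [0.665 0.03  0.132]
TR [ 0.661 -0.03   0.132]
BL [0.449 0.052 0.132]
BR [ 0.446 -0.008  0.132]
tray TL [ 0.667 -0.287  0.026]
TR [ 0.67  -0.463  0.026]
BL [ 0.395 -0.301  0.026]
BR [ 0.403 -0.468  0.026]
```

View pics/crop_a.png

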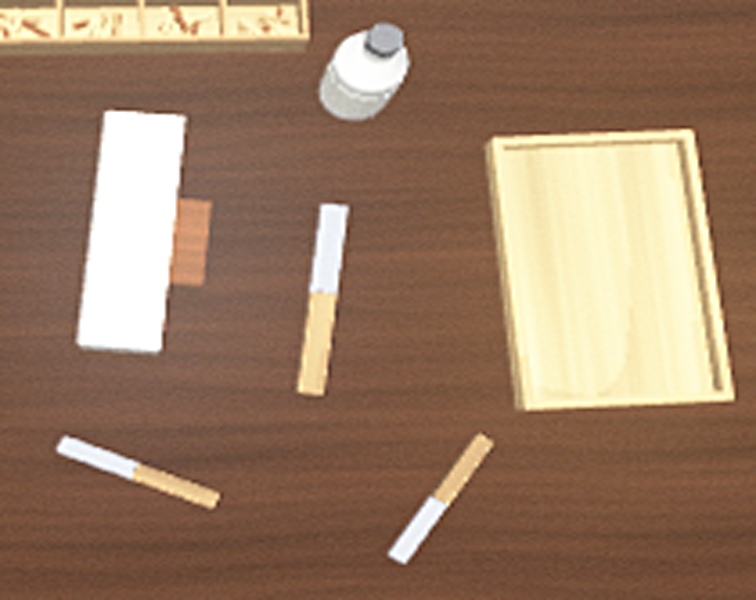

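```bash
cat >> h.py <<'E'
def Rdown(yaw,tilt=0):  # yaw deg of tool x; tilt deg about tool x afterwards
    y=np.radians(yaw);x=np.array([np.cos(y),np.sin(y),0]);yy=np.array([0,0,-1.]);z=np.cross(x,yy)
    return Rn.from_matrix(np.c_[x,yy,z])*Rn.from_rotvec([np.radians(tilt),0,0])
def plan(pos,rot,grip,mm=45,deg=9.5,start=None,nmin=1):
    o=manip.get_obs()
    p0,r0=start if start else (np.array(o['ee_pos']),Rn.from_rotvec(o['tcp_rot']))
    pos=np.array(pos,float);rv=(r0.inv()*rot).as_rotvec()
    n=max(nmin,int(np.ceil(np.linalg.norm(pos-p0)*1000/mm)),int(np.ceil(np.degrees(np.linalg.norm(rv))/deg)))
    a=np.degrees(rv/n);rows=[];p=p0;r=r0
    for i in range(n):
        q=p0+(pos-p0)*(i+1)/n
        s=r.inv().apply(q-p)*1000
        rows.append([round(float(v),1)+0.0 for v in np.r_[a,s]]+[grip]); p=q; r=r0*Rn.from_rotvec(rv*(i+1)/n)
    print(n,'rows:',str(rows).replace(' ',''));return pos,rot
def st():
    o=manip.get_obs();r=Rn.from_rotvec(o['tcp_rot']);m=r.as_matrix()
    print('t',round(o['clock'],2),'p',np.round(o['ee_pos'],4),'yaw',np.degrees(np.arctan2(m[1,0],m[0,0])).round(2),'ydir',m[:,1].round(3),'F',np.round(o['force'],1),'w',round(o['grip_width'],3))
E
python3 - <<'E'
from h import *
st()
# over the pry/case for wrist view
a=plan([0.40,0.15,0.33],Rdown(-17),100)
E
```

```text
t 1.55 p [0.2111 0.4807 0.1988] yaw 66.29 ydir [ 0.  0. -1.] F [-0.   0.7 -0.2] w 1.001
9 rows: [[0.0,9.3,0.0,-25.2,-14.6,-34.0,100],[0.0,9.3,0.0,-19.4,-14.6,-37.6,100],[0.0,9.3,0.0,-13.1,-14.6,-40.2,100],[0.0,9.3,0.0,-6.5,-14.6,-41.8,100],[0.0,9.3,0.0,0.3,-14.6,-42.3,100],[0.0,9.3,0.0,7.1,-14.6,-41.7,100],[0.0,9.3,0.0,13.8,-14.6,-40.0,100],[0.0,9.3,0.0,20.0,-14.6,-37.3,100],[0.0,9.3,0.0,25.8,-14.6,-33.6,100]]
```

```bash
python3 -m jog '[[0,9.3,0,-25,-14.6,-34,100],[0,9.3,0,-19.4,-14.6,-37.6,100],[0,9.3,0,-13,-14.6,-40,100],[0,9.3,0,-6.5,-14.6,-42,100],[0,9.3,0,0,-14.6,-42,100],[0,9.3,0,7,-14.6,-42,100],[0,9.3,0,14,-14.6,-40,100],[0,9.3,0,20,-14.6,-37,100],[0,9.3,0,26,-14.6,-34,100]]'
python3 - <<'E'
from h import *
st()
a=plan([0.46,-0.13,0.25],Rdown(-99.1),100)
E
```

```text
clock: 2.68
ee_pos: [0.3964, 0.1375, 0.3339]
tcp_rot: [-1.554, 0.27, -0.272]
force: [0.4, 0.6, 0.2]
grip_width: 0.998
t 2.67 p [0.3964 0.1375 0.3339] yaw -19.79 ydir [ 0.002 -0.001 -1.   ] F [0.4 0.6 0.2] w 0.998
9 rows: [[0.0,8.8,0.0,16.7,9.3,-25.6,100],[0.0,8.8,0.0,20.4,9.3,-22.7,100],[0.0,8.8,0.0,23.7,9.3,-19.3,100],[0.0,8.8,0.0,26.3,9.3,-15.5,100],[0.0,8.8,0.0,28.4,9.3,-11.2,100],[0.0,8.8,0.0,29.8,9.3,-6.8,100],[0.0,8.8,0.0,30.5,9.3,-2.1,100],[0.0,8.8,0.0,30.4,9.3,2.6,100],[0.0,8.8,0.0,29.7,9.3,7.2,100]]
```

Tracking is good. On to a viewpoint above the pry.

```bash
python3 -m jog '[[0,8.8,0,16.7,9.3,-25.6,100],[0,8.8,0,20.4,9.3,-22.7,100],[0,8.8,0,23.7,9.3,-19.3,100],[0,8.8,0,26.3,9.3,-15.5,100],[0,8.8,0,28.4,9.3,-11.2,100],[0,8.8,0,29.8,9.3,-6.8,100],[0,8.8,0,30.5,9.3,-2.1,100],[0,8.8,0,30.4,9.3,2.6,100],[0,8.8,0,29.7,9.3,7.2,100]]'
python3 - <<'E'
from h import *
st()
p=shot('wrist','w1');t=shot('top','t1')
for q in (p,t):
  for th in ('pry','blade_tip','handle_mid','pry_step'):
    for r in finder.pinpoint(q,th)[:3]:
      uv=rc(r['point']);print(th,uv.round(1),round(r['confidence'],2),ray(q,uv,.086 if th=='pry_step' else (0 if th=='pry' else .011)).round(4))
E
```

```text
clock: 3.8
ee_pos: [0.4574, -0.1415, 0.2508]
tcp_rot: [-1.098, 1.353, -1.364]
force: [-0.1, 0.9, -0.7]
grip_width: 0.996
t 3.8 p [ 0.4574 -0.1415  0.2508] yaw -101.83 ydir [ 0.009 -0.001 -1.   ] F [-0.1  0.9 -0.7] w 0.996
pry [228.4 259.1] 0.9 [0.3461 0.0136 0.    ]
pry [307.5 119.7] 0.8 [ 0.5138 -0.14    0.    ]
pry [399.6 249.4] 0.57 [ 0.3111 -0.2306  0.    ]
blade_tip [303.1  36.8] 0.93 [ 0.6059 -0.1552  0.011 ]
blade_tip [378.1 286.1] 0.62 [ 0.2653 -0.1906  0.011 ]
handle_mid [412.3 233.3] 0.86 [ 0.3373 -0.2489  0.011 ]
handle_mid [246.6 269.5] 0.73 [ 0.33   -0.0115  0.011 ]
handle_mid [313.3 159.6] 0.62 [ 0.4644 -0.1371  0.011 ]
pry_step [203.4 104.4] 0.93 [ 0.5536 -0.0446  0.086 ]
pry [305.9 272.6] 0.63 [0.3552 0.0172 0.    ]
pry [391.7 287. ] 0.49 [ 0.3083 -0.231   0.    ]
pry [359.6 216.5] 0.47 [ 0.5169 -0.147   0.    ]
blade_tip [365.8 188.4] 0.7 [ 0.6004 -0.168   0.011 ]
blade_tip [287.7 266.6] 0.52 [0.3734 0.0696 0.011 ]
blade_tip [359.3 217.3] 0.28 [ 0.5129 -0.1444  0.011 ]
handle_mid [318.8 279.9] 0.7 [ 0.3336 -0.0194  0.011 ]
handle_mid [400.2 273.4] 0.59 [ 0.3465 -0.2557  0.011 ]
pry_step [324.3 203. ] 0.94 [ 0.5444 -0.0378  0.086 ]
```

View pics/w1.png

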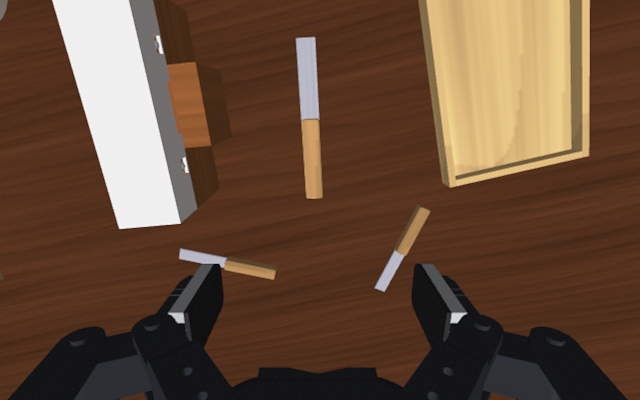

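View pics/t1.png

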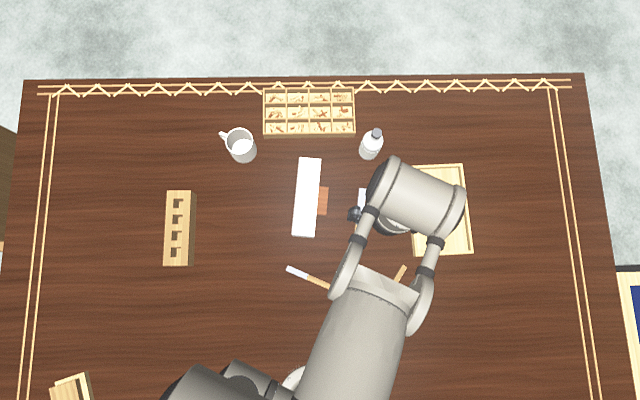

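Run:
```python
from h import *
p=shot('wrist');
im=p['img'];g=im
cv2.imwrite('pics/w1c.png',cv2.resize(im[0:235,40:340],None,fx=2.5,fy=2.5,interpolation=cv2.INTER_CUBIC))
for n,uv,z in (('tip',(306,38),.0125),('junc',(310,120),.022),('end',(314.5,198),.022),('covL',(119,228),.132),('covR',(181,222),.132),('stepA',(196,62),.086),('stepB',(211,147),.086),('trayL',(450,186),.026),('trayR',(589,156),.026)): print(n,ray(p,uv,z).round(4))
```

```text
tip [ 0.604  -0.1555  0.0125]
junc [ 0.514  -0.1416  0.022 ]
end [ 0.4169 -0.1274  0.022 ]
covL [0.4561 0.0576 0.132 ]
covR [ 0.4502 -0.0035  0.132 ]
stepA [ 0.5921 -0.0468  0.086 ]
stepB [ 0.5107 -0.0372  0.086 ]
trayL [ 0.3998 -0.2989  0.026 ]
trayR [ 0.4043 -0.4695  0.026 ]
```

View pics/w1c.png

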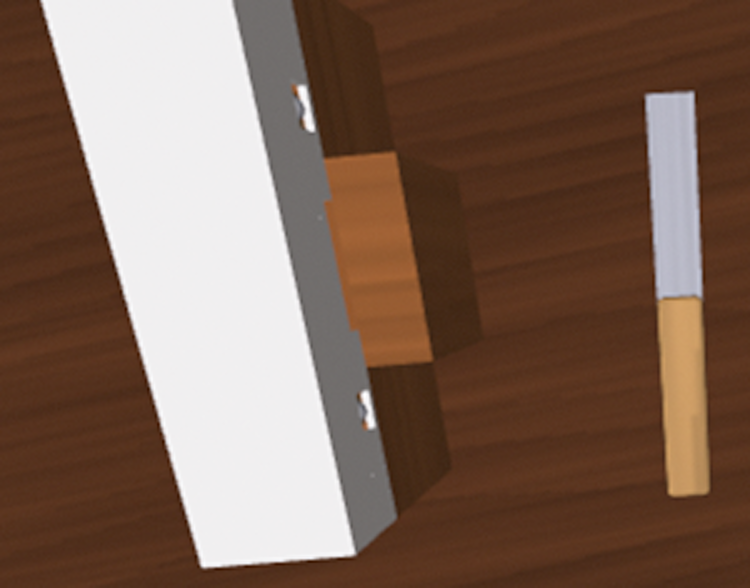

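Run:
```python
from h import *
st()
a=plan([0.465,-0.1345,0.07],Rdown(-98.5),60)
a=plan([0.465,-0.1345,0.005],Rdown(-98.5),60,start=a,mm=20)
```

```text
t 4.35 p [ 0.4573 -0.1399  0.2514] yaw -101.45 ydir [ 0.009 -0.001 -1.   ] F [ 1.   0.1 -0.4] w 0.998
5 rows: [[-0.1,-0.6,0.0,-1.3,36.3,1.0,60],[-0.1,-0.6,0.0,-1.3,36.3,1.0,60],[-0.1,-0.6,0.0,-1.3,36.3,1.1,60],[-0.1,-0.6,0.0,-1.3,36.3,1.2,60],[-0.1,-0.6,0.0,-1.3,36.3,1.3,60]]
4 rows: [[0.0,0.0,0.0,0.0,16.2,0.0,60],[0.0,0.0,0.0,0.0,16.2,0.0,60],[0.0,0.0,0.0,0.0,16.2,0.0,60],[0.0,0.0,0.0,0.0,16.2,0.0,60]]
```

```bash
python3 -m jog '[[-0.1,-0.6,0,-1.3,36.3,1,60],[-0.1,-0.6,0,-1.3,36.3,1,60],[-0.1,-0.6,0,-1.3,36.3,1,60],[-0.1,-0.6,0,-1.3,36,1.2,60],[-0.1,-0.6,0,-1.3,30,1.3,60],[0,0,0,0,0,0,60]]'
python3 - <<'E'
from h import *
st()
p=shot('wrist','w2')
a=plan([0.465,-0.1345,0.005],Rdown(-98.5),60,mm=20)
E
```

```text
clock: 5.1
ee_pos: [0.4673, -0.1333, 0.0742]
tcp_rot: [-1.136, 1.307, -1.316]
force: [-0.8, -0.4, 1.2]
grip_width: 0.599
t 5.1 p [ 0.4673 -0.1333  0.0742] yaw -98.08 ydir [ 0.006 -0.002 -1.   ] F [-0.8 -0.4  1.2] w 0.599
4 rows: [[-0.1,0.1,0.0,0.2,17.6,-0.9,60],[-0.1,0.1,0.0,0.3,17.6,-0.9,60],[-0.1,0.1,0.0,0.3,17.6,-0.9,60],[-0.1,0.1,0.0,0.3,17.6,-0.8,60]]
```

View pics/w2.png

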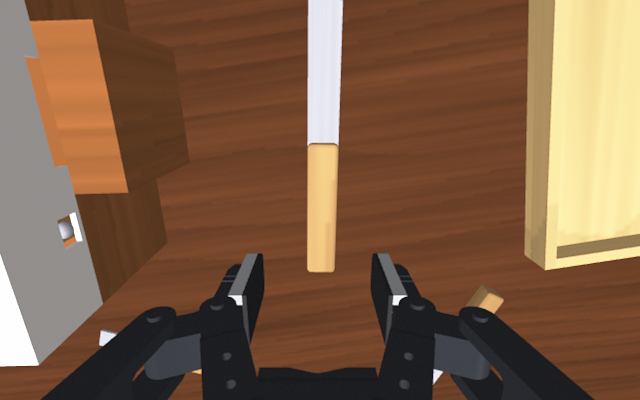

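```bash
python3 - <<'E'
from h import *
p=shot('wrist')
for uv,z in (((322,144),.022),((321,268),.022),((324,0),.0125),((129,192),.086),((94,20),.086),((31,19),.086)): print(uv,ray(p,uv,z).round(4))
print(px(p,[0.465,-.1345,.011]),px(p,manip.get_obs()['ee_pos']))
E
python3 -m jog '[[0,0.1,0,0.3,17.6,-0.9,60],[0,0.1,0,0.3,17.6,-0.9,60],[0,0.1,0,0.3,17.6,-0.9,60],[0,0.1,0,0.3,14,-0.8,60],[0,0,0,0,0,0,60]]'
```

```text
(322, 144) [ 0.5163 -0.1437  0.022 ]
(321, 268) [ 0.4207 -0.1298  0.022 ]
(324, 0) [ 0.6061 -0.1574  0.0125]
(129, 192) [ 0.5137 -0.0396  0.086 ]
(94, 20) [ 0.5941 -0.0488  0.086 ]
(31, 19) [ 0.5985 -0.0207  0.086 ]
[319.02581701 209.7780232 ] [318.45454322 238.93502679]
clock: 5.82
ee_pos: [0.4724, -0.1381, 0.0162]
tcp_rot: [-1.123, 1.293, -1.337]
force: [0.9, 0.8, 0.2]
grip_width: 0.6
```

Run:
```python
from h import *
st()
a=plan([0.468,-0.1363,0.005],Rdown(-98.5),60,mm=6)
```

```text
t 5.83 p [ 0.4724 -0.1381  0.0162] yaw -98.51 ydir [ 0.026 -0.011 -1.   ] F [0.9 0.8 0.2] w 0.6
3 rows: [[-0.5,0.0,0.1,-0.4,3.7,-1.7,60],[-0.5,0.0,0.1,-0.4,3.7,-1.6,60],[-0.5,0.0,0.1,-0.4,3.7,-1.6,60]]
```

```bash
python3 -m jog '[[-0.5,0,0.1,-0.4,4,-1.7,60],[-0.5,0,0.1,-0.4,3.7,-1.6,60],[-0.5,0,0.1,-0.4,3.5,-1.6,60],[0,0,0,0,0,0,60]]';  python3 - <<'E'
from h import *
st()
a=plan([0.468,-0.1363,0.004],Rdown(-98.5),60,mm=6)
E
python3 -m jog '[[0,0,0,0,0,0,20],[0,0,0,0,0,0,10],[0,0,0,0,0,0,10],[0,0,0,0,0,0,10],[0,0,0,0,0,0,10]]' 90; python3 -c "
from h import *
st();shot('wrist','w3')"
```

```text
clock: 6.32
ee_pos: [0.4691, -0.1368, 0.006]
tcp_rot: [-1.136, 1.314, -1.321]
force: [-0.4, 0.2, 0.0]
grip_width: 0.6
t 6.33 p [ 0.4691 -0.1368  0.006 ] yaw -98.5 ydir [ 0.002 -0.003 -1.   ] F [-0.4  0.2  0. ] w 0.6
1 rows: [[-0.1,0.0,0.2,-0.3,2.0,-1.2,60]]
clock: 6.95
ee_pos: [0.4692, -0.1368, 0.0062]
tcp_rot: [-1.136, 1.314, -1.321]
force: [0.1, 0.5, 0.7]
grip_width: 0.098
t 6.95 p [ 0.4692 -0.1368  0.0062] yaw -98.5 ydir [ 0.002 -0.003 -1.   ] F [0.1 0.5 0.7] w 0.098
```

View pics/w3.png

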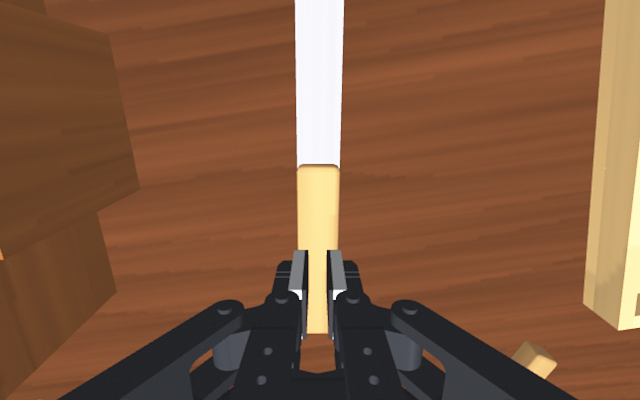

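Run:
```python
from h import *
p=shot('wrist')
print(p['camera_matrix'][0,0],(-p['R'].T@np.ravel(p['t'])).round(3))
for uv,z in (((318,166),.022),((316,333),.022)): print(uv,ray(p,uv,z).round(4))
r=Rn.from_rotvec(manip.get_obs()['tcp_rot']).as_matrix();e=np.array(manip.get_obs()['ee_pos'])
for k in (0,.019,.038): print(k,[px(p,e-k*r[:,1]+s*r[:,0]).round(0) for s in (-.011,-.0042,.0042,.011)])
cv2.imwrite('pics/w3c.png',cv2.resize(p['img'][150:400,220:420],None,fx=3,fy=2.4*1.0,interpolation=cv2.INTER_CUBIC))
s=shot('scene');cv2.imwrite('pics/s3c.png',cv2.resize(s['img'][150:290,200:360],None,fx=4.5,fy=4.2,interpolation=cv2.INTER_CUBIC))
```

```text
328.02750792230535 [ 0.547 -0.147  0.183]
(318, 166) [ 0.5155 -0.1437  0.022 ]
(316, 333) [ 0.4169 -0.1279  0.022 ]
0 [array([299., 239.]), array([311., 239.]), array([325., 239.]), array([337., 239.])]
0.019 [array([297., 254.]), array([310., 254.]), array([326., 254.]), array([339., 254.])]
0.038 [array([295., 272.]), array([309., 272.]), array([327., 272.]), array([341., 272.])]
```

View pics/w3c.png

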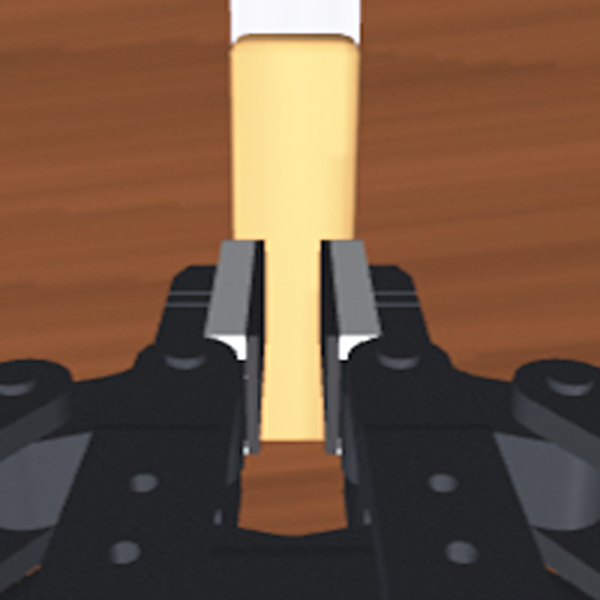

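View pics/s3c.png

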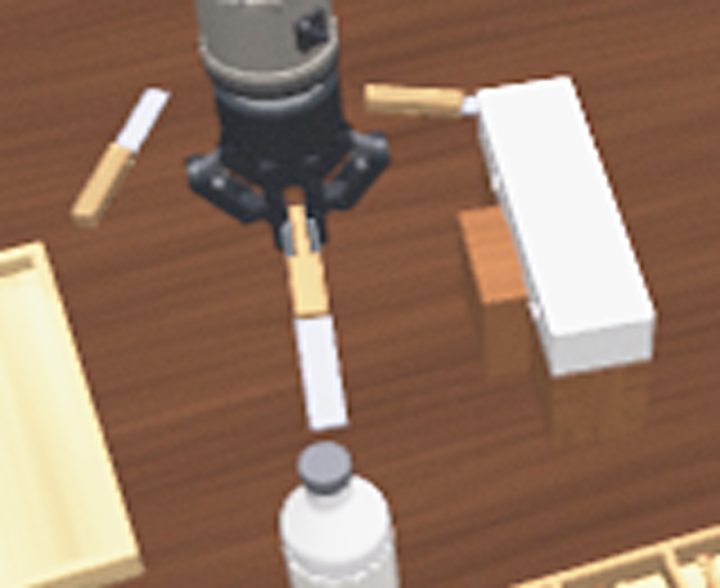

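```bash
python3 -m jog '[[0,0,0,0,0,0,0],[0,0,0,0,0,0,0],[0,0,0,0,0,0,0]]' 90; python3 -m jog '[[0,0,0,0,-10,0,0],[0,0,0,0,-20,0,0],[0,0,0,0,-20,0,0],[0,0,0,0,0,0,0]]'; python3 -c "
from h import *
st();shot('wrist','w4')"
```

```text
clock: 7.48
ee_pos: [0.4692, -0.1368, 0.0062]
tcp_rot: [-1.136, 1.314, -1.321]
force: [0.3, 0.4, -0.1]
grip_width: 0.001
clock: 7.98
ee_pos: [0.4693, -0.1367, 0.0591]
tcp_rot: [-1.135, 1.314, -1.322]
force: [0.2, -0.6, -0.3]
grip_width: 0.001
t 7.97 p [ 0.4693 -0.1367  0.0591] yaw -98.5 ydir [ 0.003 -0.004 -1.   ] F [ 0.2 -0.6 -0.3] w 0.001
```

View pics/w4.png

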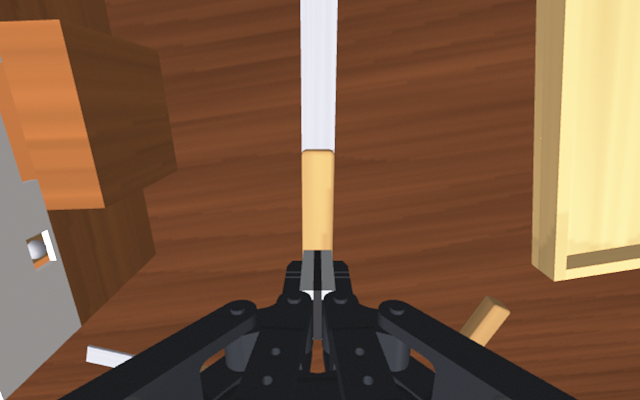

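Run:
```python
from h import *
p=shot('wrist')
r=Rn.from_rotvec(manip.get_obs()['tcp_rot']).as_matrix();e=np.array(manip.get_obs()['ee_pos'])
for k in (0,.01,.019,.03,.038): print(k,[px(p,e-k*r[:,1]+s*r[:,2]).round(0) for s in (-.011,0,.011)])
cv2.imwrite('pics/w4c.png',cv2.resize(p['img'][230:330,260:380],None,fx=5,fy=5,interpolation=cv2.INTER_CUBIC))
s=shot('scene');print(px(s,e),px(s,e+[0,0,.019]))
cv2.imwrite('pics/s4c.png',cv2.resize(s['img'][150:250,220:320],None,fx=6,fy=6,interpolation=cv2.INTER_CUBIC))
```

```text
0 [array([318., 257.]), array([318., 240.]), array([318., 222.])]
0.01 [array([318., 265.]), array([318., 247.]), array([318., 229.])]
0.019 [array([318., 273.]), array([318., 254.]), array([318., 235.])]
0.03 [array([318., 284.]), array([318., 264.]), array([318., 244.])]
0.038 [array([318., 292.]), array([318., 272.]), array([318., 252.])]
[266.45524469 203.84070363] [265.82025519 199.68708064]
```

View pics/w4c.png

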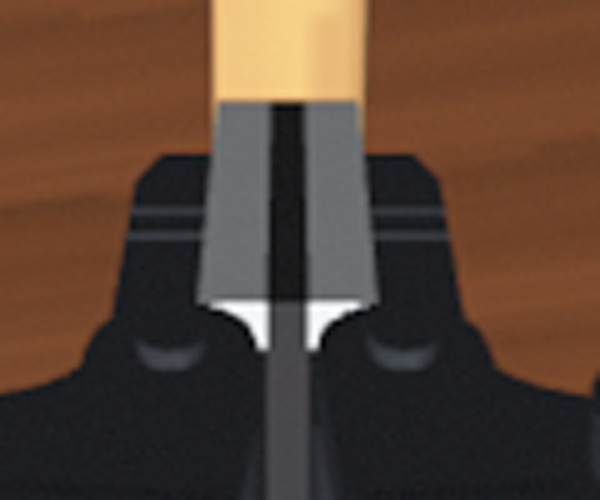

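View pics/s4c.png

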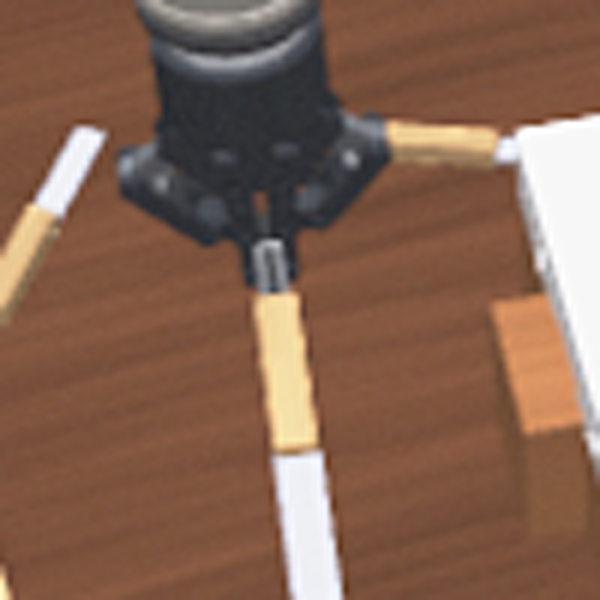

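```bash
python3 -m jog '[[0,0,0,0,0,0,45],[0,0,0,0,0,0,45],[0,0,0,0,0,0,45],[0,0,0,0,15,0,45],[0,0,0,0,15,0,45],[0,0,0,0,15,0,45],[0,0,0,0,8,0,45],[0,0,0,0,0,0,45]]' 60; python3 -c "
from h import *
st();shot('wrist','w5');s=shot('scene');cv2.imwrite('pics/s5c.png',cv2.resize(s['img'][150:250,220:320],None,fx=6,fy=6,interpolation=cv2.INTER_CUBIC))"
```

```text
clock: 9.12
ee_pos: [0.4669, -0.1358, 0.0006]
tcp_rot: [-1.139, 1.32, -1.316]
force: [-0.0, -0.8, 0.3]
grip_width: 0.448
t 9.12 p [ 0.4669 -0.1358  0.0006] yaw -98.5 ydir [-0.004 -0.    -1.   ] F [-0.  -0.8  0.3] w 0.448
```

View pics/w5.png

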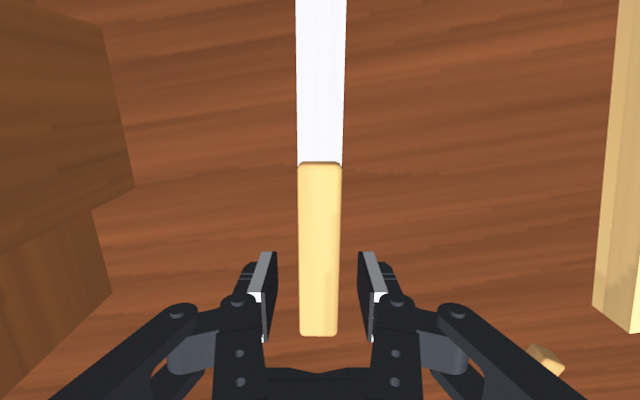

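View pics/s5c.png

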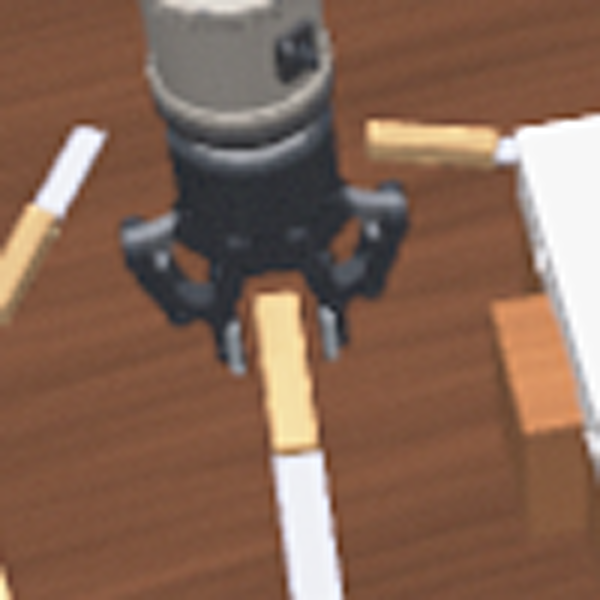

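```bash
python3 -m jog '[[0,0,0,0,5,0,45],[0,0,0,0,4,0,45],[0,0,0,0,0,0,45]]'; python3 -m jog '[[0,0,0,0,3,0,45],[0,0,0,0,0,0,45]]'; python3 -m jog '[[0,0,0,0,2,0,45],[0,0,0,0,0,0,45]]'
```

```text
clock: 9.6
ee_pos: [0.468, -0.1363, -0.0073]
tcp_rot: [-1.137, 1.317, -1.319]
force: [-0.5, -0.1, 0.4]
grip_width: 0.449
clock: 9.85
ee_pos: [0.4681, -0.1364, -0.0104]
tcp_rot: [-1.137, 1.317, -1.319]
force: [-0.6, -0.2, -0.1]
grip_width: 0.454
clock: 10.1
ee_pos: [0.4681, -0.1364, -0.0125]
tcp_rot: [-1.137, 1.317, -1.319]
force: [-0.4, -0.1, 0.5]
grip_width: 0.451
```

```bash
python3 -m jog '[[0,0,0,0,2,0,45],[0,0,0,0,0,0,45]]'|tail -3; python3 -m jog '[[0,0,0,0,2,0,45],[0,0,0,0,0,0,45]]'|sed -n 2,4p;python3 -m jog '[[0,0,0,0,1.5,0,45],[0,0,0,0,0,0,45]]'|sed -n 2,4p; python3 -c "
from h import *
st();shot('wrist','w6');s=shot('scene');cv2.imwrite('pics/s6c.png',cv2.resize(s['img'][150:250,220:320],None,fx=6,fy=6,interpolation=cv2.INTER_CUBIC))"
```

```text
tcp_rot: [-1.137, 1.317, -1.319]
force: [0.6, 0.4, -0.2]
grip_width: 0.454
ee_pos: [0.4682, -0.1364, -0.0168]
tcp_rot: [-1.137, 1.317, -1.319]
force: [0.7, 1.2, 0.1]
ee_pos: [0.4682, -0.1364, -0.0184]
tcp_rot: [-1.137, 1.317, -1.319]
force: [0.2, 0.3, -0.3]
t 10.85 p [ 0.4682 -0.1364 -0.0184] yaw -98.5 ydir [-0.    -0.002 -1.   ] F [ 0.2  0.3 -0.3] w 0.453
```

View pics/w6.png

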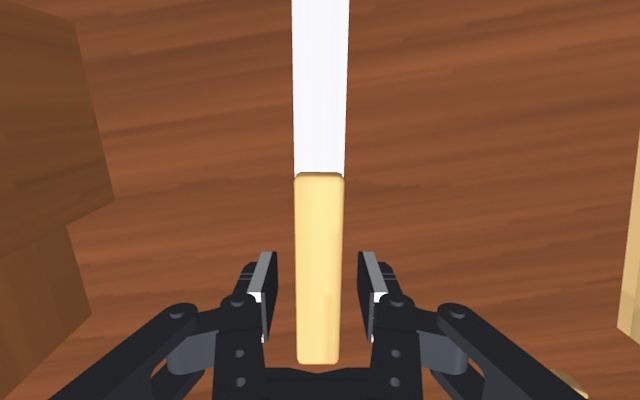

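View pics/s6c.png

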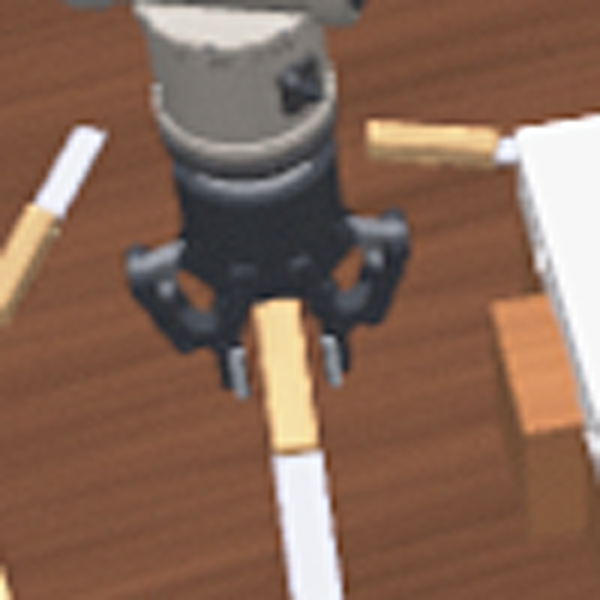

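Run:
```python
from h import *
p=shot('wrist')
A=ray(p,(319,174),.022);B=ray(p,(318,362),.022);print(A,B,np.linalg.norm(A-B))
r=Rn.from_rotvec(manip.get_obs()['tcp_rot']).as_matrix();e=np.array(manip.get_obs()['ee_pos'])
A=np.array([.515,-.1434,0]);B=np.array([.416,-.1280,0])
for z in (.0,.011,.022):print(z,px(p,A+[0,0,z]),px(p,B+[0,0,z]))
for k in (.01,.015,.02,.025,.03): print(k,[[px(p,e-k*r[:,1]+s*r[:,2]+q*r[:,0]).round(0) for q in (-.019,.019)] for s in (0,.011)])
cv2.imwrite('pics/w6c.png',cv2.resize(p['img'][230:400,220:420],None,fx=3.6,fy=3.5,interpolation=cv2.INTER_CUBIC))
```

```text
[ 0.51604117 -0.1438477   0.022     ] [ 0.41775495 -0.1288864   0.022     ] 0.09941841531036537
0.0 [318.07982903 166.27333052] [316.77325893 335.66579731]
0.011 [318.18967536 171.03832675] [316.7888851  349.43199482]
0.022 [318.31597606 176.51709257] [316.80643182 364.8901409 ]
0.01 [[array([284., 247.]), array([352., 247.])], [array([283., 228.]), array([353., 229.])]]
0.015 [[array([283., 251.]), array([353., 251.])], [array([282., 232.]), array([354., 232.])]]
0.02 [[array([282., 255.]), array([354., 255.])], [array([281., 236.]), array([355., 236.])]]
0.025 [[array([281., 259.]), array([355., 259.])], [array([280., 240.]), array([356., 240.])]]
0.03 [[array([280., 264.]), array([356., 264.])], [array([279., 244.]), array([357., 244.])]]
```

View pics/w6c.png

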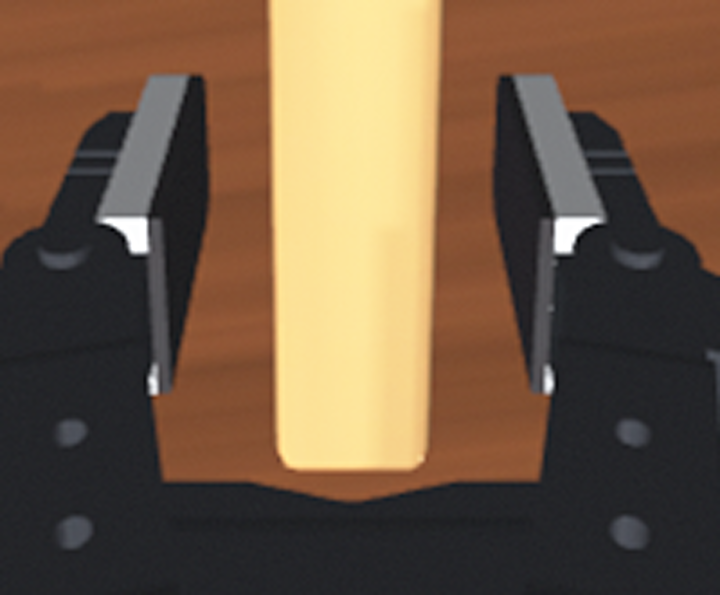

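```bash
python3 -m jog '[[0,0,0,0,4,0,45],[0,0,0,0,4,0,45],[0,0,0,0,0,0,45]]'|sed -n 2,4p; python3 -m jog '[[0,0,0,0,2,0,45],[0,0,0,0,0,0,45]]'|sed -n 2,4p;python3 -m jog '[[0,0,0,0,2,0,45],[0,0,0,0,0,0,45]]'|sed -n 2,4p
```

```text
ee_pos: [0.4682, -0.1365, -0.0269]
tcp_rot: [-1.137, 1.317, -1.319]
force: [-0.0, 0.0, 0.5]
ee_pos: [0.4682, -0.1365, -0.0291]
tcp_rot: [-1.137, 1.317, -1.319]
force: [0.9, -0.0, 0.3]
ee_pos: [0.4683, -0.1365, -0.0311]
tcp_rot: [-1.137, 1.317, -1.319]
force: [-0.4, -0.4, 0.2]
```

Now close gently.

```bash
python3 -m jog '[[0,0,0,0,0,0,20],[0,0,0,0,0,0,10],[0,0,0,0,0,0,10],[0,0,0,0,0,0,10]]' 60; python3 -c "
from h import *
st();shot('wrist','w7')"
```

```text
clock: 12.38
ee_pos: [0.4685, -0.1366, -0.0309]
tcp_rot: [-1.137, 1.316, -1.32]
force: [-0.8, 0.0, 1.0]
grip_width: 0.24
t 12.38 p [ 0.4685 -0.1366 -0.0309] yaw -98.5 ydir [ 0.    -0.002 -1.   ] F [-0.8  0.   1. ] w 0.24
```

View pics/w7.png

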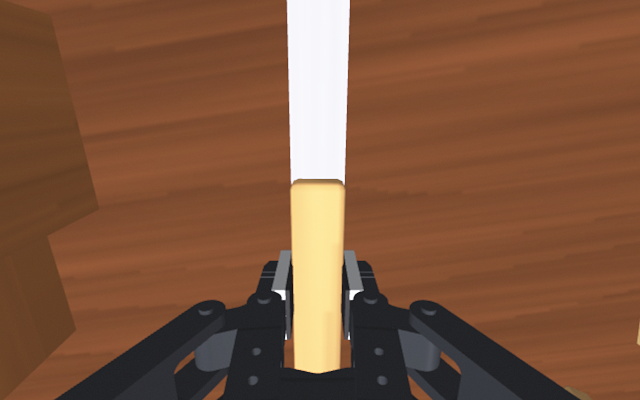

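Run:
```python
from h import *
st()
a=plan([.4685,-.14,.06],Rdown(-98.5),10,mm=30)
a=plan([.47,-.215,.09],Rdown(-6.4),10,mm=40,start=a)
d=np.array([np.cos(np.radians(83.6)),np.sin(np.radians(83.6)),0]);S=np.array([.5538,-.0443,0])
print(S-(.017+.1375)*d)
```

```text
t 12.43 p [ 0.4685 -0.1366 -0.0309] yaw -98.51 ydir [ 0.    -0.002 -1.   ] F [-0.2 -0.3  0.2] w 0.243
4 rows: [[0.0,0.0,0.0,0.9,-22.7,0.1,10],[0.0,0.0,0.0,0.9,-22.7,0.1,10],[0.0,0.0,0.0,0.9,-22.7,0.1,10],[0.0,0.0,0.0,0.9,-22.7,0.1,10]]
10 rows: [[0.0,-9.2,0.0,7.4,-3.0,1.3,10],[0.0,-9.2,0.0,7.5,-3.0,0.1,10],[0.0,-9.2,0.0,7.4,-3.0,-1.1,10],[0.0,-9.2,0.0,7.1,-3.0,-2.3,10],[0.0,-9.2,0.0,6.7,-3.0,-3.4,10],[0.0,-9.2,0.0,6.0,-3.0,-4.5,10],[0.0,-9.2,0.0,5.2,-3.0,-5.4,10],[0.0,-9.2,0.0,4.3,-3.0,-6.1,10],[0.0,-9.2,0.0,3.3,-3.0,-6.7,10],[0.0,-9.2,0.0,2.2,-3.0,-7.2,10]]
[ 0.53657805 -0.19783714  0.        ]
```

```bash
python3 -m jog '[[0,0,0,0.9,-10,0,10],[0,0,0,0.9,-25,0,10],[0,0,0,0.9,-28,0,10],[0,0,0,0.9,-28,0,10],[0,-9.2,0,7.4,-3,1.3,10],[0,-9.2,0,7.5,-3,0,10],[0,-9.2,0,7.4,-3,-1,10],[0,-9.2,0,7,-3,-2.3,10],[0,-9.2,0,6.7,-3,-3.4,10],[0,-9.2,0,6,-3,-4.5,10],[0,-9.2,0,5.2,-3,-5.4,10],[0,-9.2,0,4.3,-3,-6,10],[0,-9.2,0,3.3,-3,-6.7,10],[0,-9.2,0,2.2,-3,-7.2,10],[0,0,0,0,0,0,10]]' 100
python3 - <<'E'
from h import *
st()
a=plan([.5366,-.1978,.055],Rdown(-6.4),10,mm=25)
E
```

```text
clock: 14.3
ee_pos: [0.468, -0.2159, 0.0999]
tcp_rot: [-1.572, 0.05, -0.047]
force: [0.8, 0.1, -1.3]
grip_width: 0.237
t 14.3 p [ 0.468  -0.2159  0.0999] yaw -3.54 ydir [-0.002 -0.001 -1.   ] F [ 0.8  0.1 -1.3] w 0.237
4 rows: [[0.0,0.7,0.0,16.9,11.2,5.6,10],[0.0,0.7,0.0,16.8,11.2,5.8,10],[0.0,0.7,0.0,16.7,11.2,6.0,10],[0.0,0.7,0.0,16.6,11.2,6.2,10]]
```

```bash
python3 -m jog '[[0,0.7,0,16.9,11,5.6,10],[0,0.7,0,16.8,11,5.8,10],[0,0.7,0,16.7,11,6,10],[0,0.7,0,14,9,5.2,10],[0,0,0,0,0,0,10],[0,0,0,0,0,0,10]]'
python3 - <<'E'
from h import *
st()
p=shot('wrist','w8')
for q in (p,shot('scene','s8')):
  for th in ('pry_step','notch','blade_tip'):
    for r in finder.pinpoint(q,th)[:2]:
      uv=rc(r['point']);print(th,uv.round(1),round(r['confidence'],2),ray(q,uv,{'pry_step':.086,'notch':.094,'blade_tip':.097}[th]).round(4))
E
```

```text
clock: 15.05
ee_pos: [0.5344, -0.1968, 0.057]
tcp_rot: [-1.569, 0.105, -0.098]
force: [-0.1, 0.3, -0.7]
grip_width: 0.233
t 15.05 p [ 0.5344 -0.1968  0.057 ] yaw -7.43 ydir [-0.004 -0.    -1.   ] F [-0.1  0.3 -0.7] w 0.233
notch [318.4 284.2] 0.15 [ 0.5351 -0.2044  0.094 ]
pry_step [304.1 210.9] 0.83 [ 0.5523 -0.0464  0.086 ]
notch [316.  210.1] 0.65 [ 0.5669 -0.0158  0.094 ]
blade_tip [297.6 207.6] 0.85 [ 0.5434 -0.0624  0.097 ]
blade_tip [192.6 253.7] 0.69 [ 0.5984 -0.3629  0.097 ]
```

View pics/w8.png

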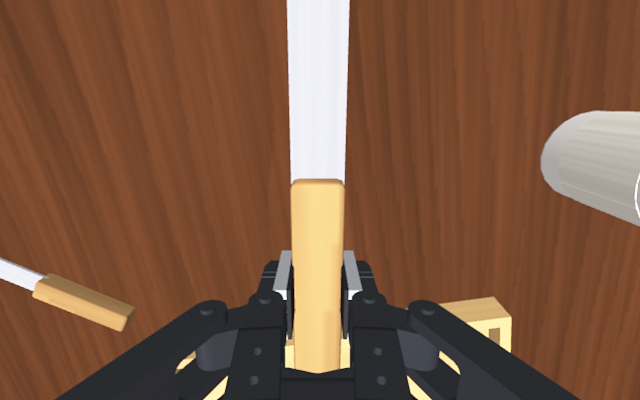

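Run:
```python
from h import *
s=shot('scene');t=shot('top')
d=np.array([np.cos(np.radians(83.6)),np.sin(np.radians(83.6)),0]);y=np.array([-d[1],d[0],0]);C=np.array([.5538,-.0443,0])+.058*d
def cs(a,b,c): return C+a*d+b*y+np.array([0,0,c])
for q,nm,(r0,r1,c0,c1) in ((s,'s8o',(140,260,240,370)),(t,'t8o',(140,260,270,420))):
  im=cv2.resize(q['img'][r0:r1,c0:c1],None,fx=5,fy=5,interpolation=cv2.INTER_CUBIC)
  def pl(pts,col):
    pp=np.array([(px(q,X)-[c0,r0]+.5)*5 for X in pts]).astype(int);cv2.polylines(im,[pp],True,col,1)
  pl([cs(a,b,.132) for a,b in((-.03,-.106),(.03,-.106),(.03,.106),(-.03,.106))],(0,0,255))
  pl([cs(a,b,.086) for a,b in((-.058,-.04),(-.03,-.04),(-.03,.04),(-.058,.04))],(0,255,0))
  pl([cs(-.03,b,c) for b,c in((-.106,.132),(-.106,.086),(.106,.086),(.106,.132))],(255,0,0))
  pl([cs(-.03,b,c) for b,c in((-.025,.094),(-.025,.086),(.025,.086),(.025,.094))],(0,255,255))
  cv2.imwrite('pics/'+nm+'.png',im)
```

```text
(no output)
```

View pics/s8o.png

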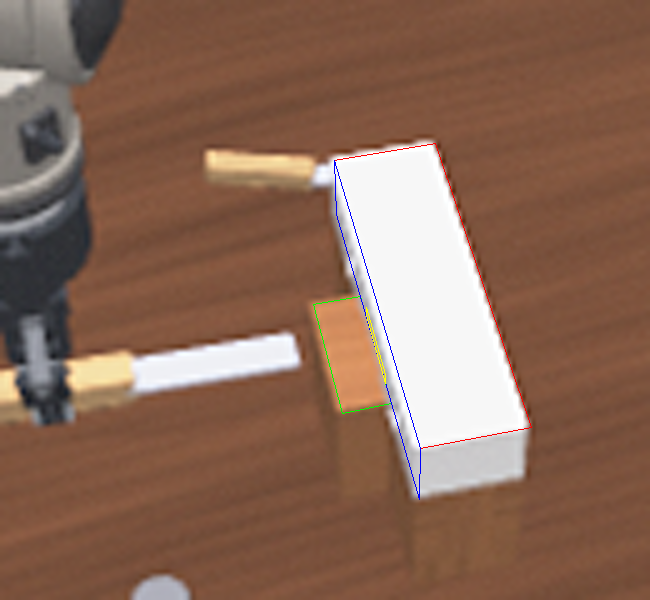

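View pics/t8o.png

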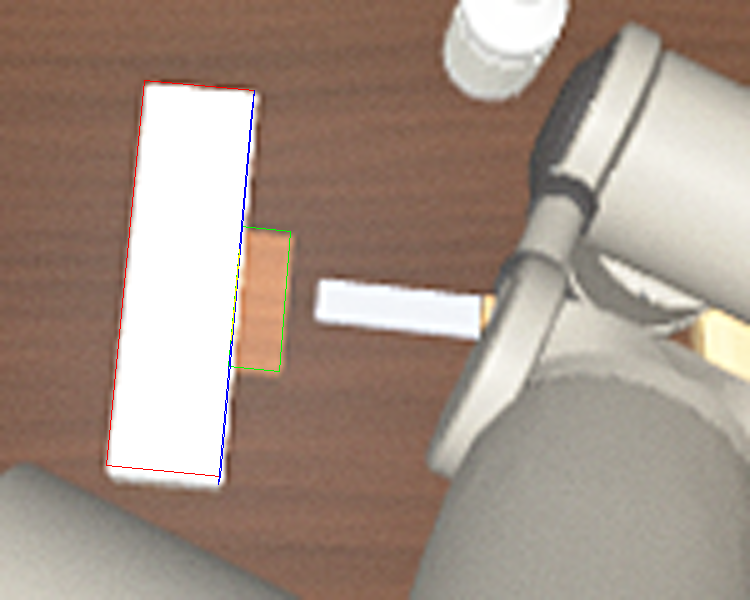

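Run:
```python
from h import *
st()
d=np.array([np.cos(np.radians(83.6)),np.sin(np.radians(83.6)),0]);S=np.array([.5538,-.0443,0])
a=plan(S+(.018-.1375)*d+[0,0,.054],Rdown(-6.4),10,mm=15)
```

```text
t 15.55 p [ 0.5347 -0.197   0.057 ] yaw -7.41 ydir [-0.004 -0.    -1.   ] F [-1.  -0.9 -1.5] w 0.232
3 rows: [[0.0,-0.3,-0.1,0.5,1.0,11.5,10],[0.0,-0.3,-0.1,0.5,1.0,11.5,10],[0.0,-0.3,-0.1,0.6,1.0,11.5,10]]
```

```bash
python3 -m jog '[[0,-0.3,-0.1,0.5,1,11.5,10],[0,-0.3,-0.1,0.5,1,11.5,10],[0,-0.3,-0.1,0.6,1,11.5,10],[0,0,0,0,0,0,10]]' 110 |sed -n 2,4p
python3 -m jog '[[0,0,0,0,2,0,10],[0,0,0,0,0,0,10]]'|sed -n 2,4p;python3 -m jog '[[0,0,0,0,2,0,10],[0,0,0,0,0,0,10]]'|sed -n 2,4p;python3 -m jog '[[0,0,0,0,1.5,0,10],[0,0,0,0,0,0,10]]'|sed -n 2,4p; python3 -c "
from h import *
st()"
```

```text
ee_pos: [0.5408, -0.1597, 0.0537]
tcp_rot: [-1.569, 0.087, -0.089]
force: [0.5, -0.4, -0.7]
ee_pos: [0.5409, -0.1597, 0.0516]
tcp_rot: [-1.57, 0.086, -0.089]
force: [-0.5, -0.6, -0.9]
ee_pos: [0.5409, -0.1602, 0.0494]
tcp_rot: [-1.57, 0.087, -0.089]
force: [0.3, -0.4, -1.3]
ee_pos: [0.5408, -0.1605, 0.0478]
tcp_rot: [-1.57, 0.087, -0.09]
force: [-0.2, -1.1, -1.8]
t 16.8 p [ 0.5408 -0.1605  0.0478] yaw -6.45 ydir [ 0.002 -0.001 -1.   ] F [-0.2 -1.1 -1.8] w 0.227
```

```bash
for i in 1; do python3 -m jog '[[0,0,0,0,1,0,10],[0,0,0,0,0,0,10]]'|sed -n 2,4p; done; python3 -m jog '[[0,0,0,0,1,0,10],[0,0,0,0,0,0,10]]'|sed -n 2,4p;python3 -m jog '[[0,0,0,0,1,0,10],[0,0,0,0,0,0,10]]'|sed -n 2,4p; python3 -m jog '[[0,0,0,0,1,0,10],[0,0,0,0,0,0,10]]'|sed -n 2,4p
```

```text
ee_pos: [0.5408, -0.1605, 0.0467]
tcp_rot: [-1.57, 0.087, -0.09]
force: [-0.1, -0.4, -0.8]
ee_pos: [0.541, -0.1606, 0.0458]
tcp_rot: [-1.57, 0.087, -0.09]
force: [-0.2, 0.2, -0.6]
ee_pos: [0.5411, -0.1606, 0.0452]
tcp_rot: [-1.57, 0.087, -0.09]
force: [-0.8, 0.1, 1.3]
ee_pos: [0.5412, -0.1607, 0.0447]
tcp_rot: [-1.57, 0.086, -0.091]
force: [-1.1, -1.0, 3.3]
```

```bash
python3 -m jog '[[0,0,0,0,-2.5,0,10],[0,0,0,0,0,6,10],[0,0,0,0,0,6,10],[0,0,0,0,0,0,10]]'|sed -n 2,5p; python3 -m jog '[[0,0,0,0,0,6,10],[0,0,0,0,0,6,10],[0,0,0,0,0,5,10],[0,0,0,0,0,0,10]]'|sed -n 2,5p
python3 - <<'E'
from h import *
st();s=shot('scene');cv2.imwrite('pics/s9.png',cv2.resize(s['img'][140:260,240:370],None,fx=5,fy=5,interpolation=cv2.INTER_CUBIC))
d=np.array([np.cos(np.radians(83.6)),np.sin(np.radians(83.6)),0]);S=np.array([.5538,-.0443,0])
e=np.array(manip.get_obs()['ee_pos']);print('tip case x',((e-S)@d+.1375-.058)*1000,'lat',(e-S)@[-d[1],d[0],0]*1000)
E
```

```text
ee_pos: [0.5424, -0.1475, 0.0464]
tcp_rot: [-1.57, 0.087, -0.09]
force: [-0.4, -0.3, -1.4]
grip_width: 0.231
ee_pos: [0.5443, -0.1291, 0.0462]
tcp_rot: [-1.57, 0.087, -0.089]
force: [-0.4, -0.6, -0.9]
grip_width: 0.23
t 18.8 p [ 0.5443 -0.1291  0.0462] yaw -6.41 ydir [ 0.001 -0.001 -1.   ] F [-0.4 -0.6 -0.9] w 0.23
tip case x -6.0149526518036085 lat -0.12537876086872315
```

View pics/s9.png

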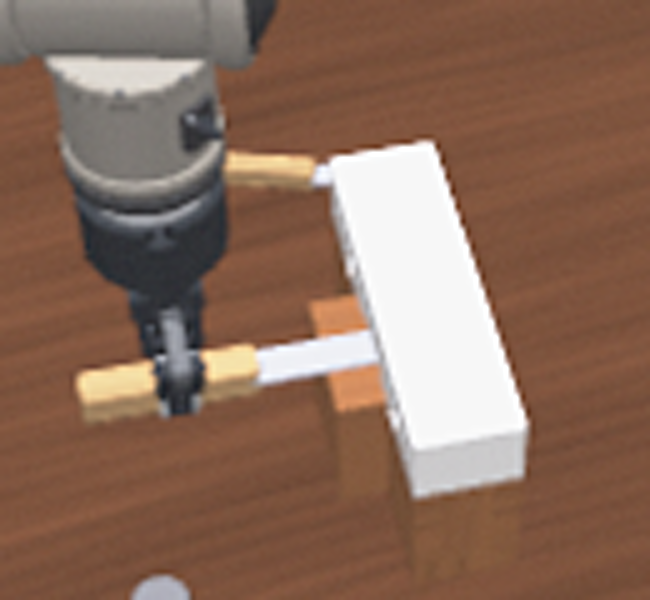

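```bash
python3 -m jog '[[4,0,0,0,5.9,3,10],[4,0,0,0,5.9,3,10],[4,0,0,0,5.9,3,10],[4,0,0,0,5.9,3,10],[0,0,0,0,0,0,10]]' 120
python3 - <<'E'
from h import *
st()
m=Rn.from_rotvec(manip.get_obs()['tcp_rot']).as_matrix();print('pitch',np.degrees(np.arcsin(m[2,2])))
s=shot('scene');cv2.imwrite('pics/s10.png',cv2.resize(s['img'][140:260,240:370],None,fx=5,fy=5,interpolation=cv2.INTER_CUBIC))
d=np.array([np.cos(np.radians(83.6)),np.sin(np.radians(83.6)),0]);S=np.array([.5538,-.0443,.086])
e=np.array(manip.get_obs()['ee_pos']);print('fulcrum in tool frame',m.T@(S-e))
E
```

```text
clock: 19.48
ee_pos: [0.5466, -0.1144, 0.0238]
tcp_rot: [-1.283, 0.069, -0.097]
force: [0.4, 0.3, -2.3]
grip_width: 0.226
t 19.48 p [ 0.5466 -0.1144  0.0238] yaw -6.36 ydir [ 0.034  0.281 -0.959] F [ 0.4  0.3 -2.3] w 0.226
pitch 16.413971771707125
fulcrum in tool frame [-0.00051799 -0.03940105  0.08521693]
```

View pics/s10.png

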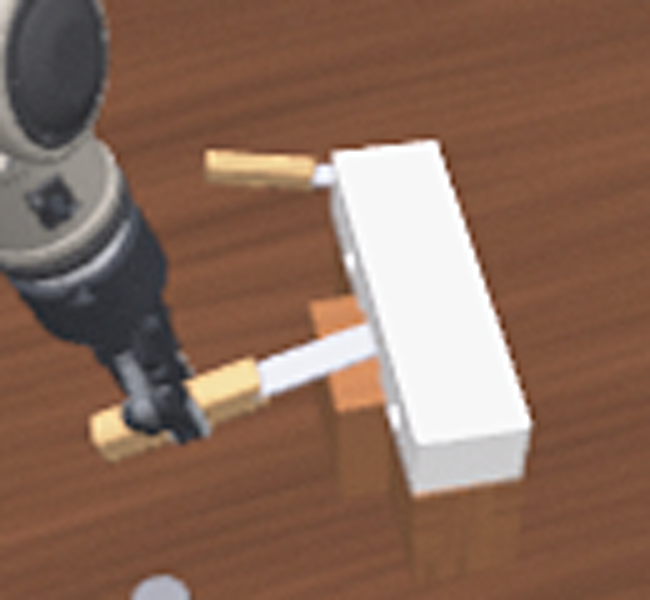

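```bash
python3 -m jog '[[4,0,0,0,5.9,3,10],[4,0,0,0,5.9,3,10],[4,0,0,0,5.9,3,10],[0,0,0,0,0,0,10],[0,0,0,0,0,0,10]]' 120
python3 - <<'E'
from h import *
st()
m=Rn.from_rotvec(manip.get_obs()['tcp_rot']).as_matrix();print('pitch',np.degrees(np.arcsin(m[2,2])))
s=shot('scene');cv2.imwrite('pics/s11.png',cv2.resize(s['img'][140:260,240:370],None,fx=5,fy=5,interpolation=cv2.INTER_CUBIC))
S=np.array([.5538,-.0443,.086])
e=np.array(manip.get_obs()['ee_pos']);print('fulcrum in tool frame',m.T@(S-e))
E
```

```text
clock: 20.15
ee_pos: [0.5489, -0.0998, 0.0117]
tcp_rot: [-1.082, 0.052, -0.098]
force: [-0.1, 1.0, -1.7]
grip_width: 0.224
t 20.15 p [ 0.5489 -0.0998  0.0117] yaw -6.02 ydir [ 0.054  0.466 -0.883] F [-0.1  1.  -1.7] w 0.224
pitch 27.982044708883016
fulcrum in tool frame [-0.00054788 -0.03948905  0.08387729]
```

View pics/s11.png

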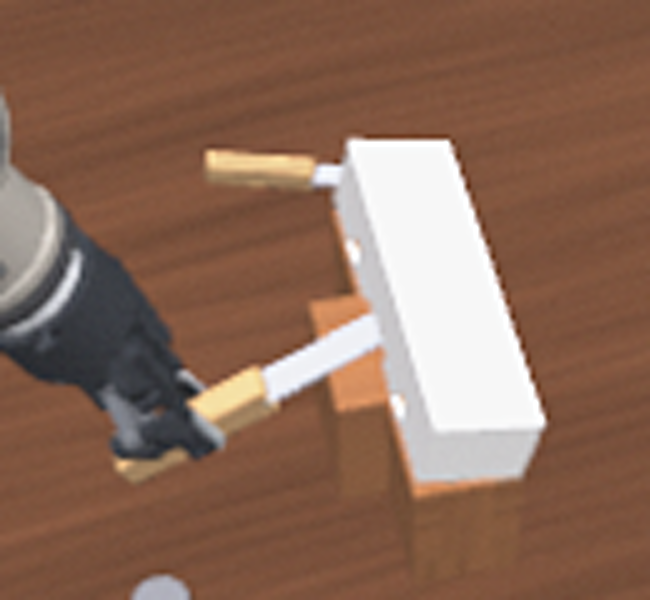

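```bash
python3 -m jog '[[-4,0,0,0,-6.1,-2.6,10],[-4,0,0,0,-6.1,-2.6,10],[-4,0,0,0,-6.1,-2.6,10],[-4,0,0,0,-6.1,-2.6,10],[-4,0,0,0,-6.1,-2.6,10],[0,0,0,0,0,0,10],[0,0,0,0,-2.8,-20,10],[0,0,0,0,-2.8,-20,10],[0,0,0,0,-2.8,-20,10],[0,0,0,0,-2.8,-20,10],[0,0,0,0,0,0,10]]' 100
python3 - <<'E'
from h import *
st()
s=shot('scene');cv2.imwrite('pics/s12.png',cv2.resize(s['img'][140:260,240:370],None,fx=5,fy=5,interpolation=cv2.INTER_CUBIC))
E
```

```text
clock: 21.58
ee_pos: [0.5389, -0.2105, 0.0417]
tcp_rot: [-1.448, 0.065, -0.096]
force: [0.8, -0.2, 0.1]
grip_width: 0.227
t 21.57 p [ 0.5389 -0.2105  0.0417] yaw -6.04 ydir [ 0.026  0.12  -0.992] F [ 0.8 -0.2  0.1] w 0.227
```

View pics/s12.png

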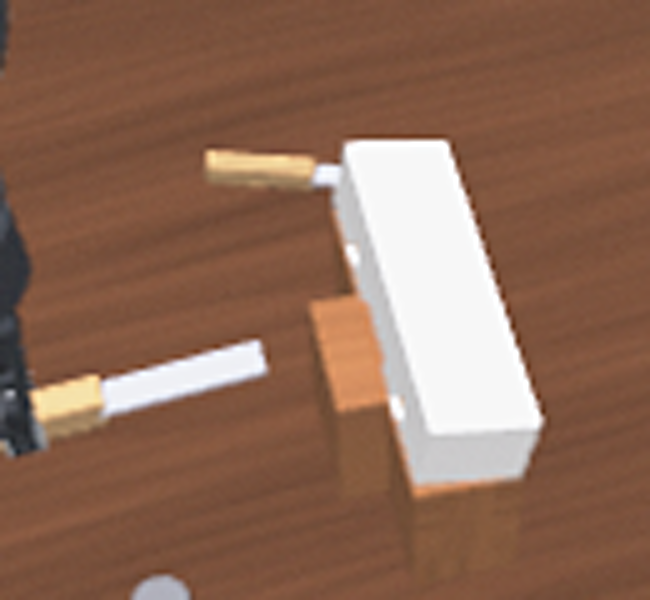

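Run:
```python
from h import *
st();t=shot('top');print(ray(t,(365,152),.03))
a=plan([.49,-.34,.09],Rdown(-6.2),10,mm=45)
a=plan([.4938,-.4233,.05],Rdown(-88.2),10,mm=45,start=a)
```

```text
t 21.62 p [ 0.5388 -0.2096  0.0416] yaw -6.01 ydir [ 0.026  0.121 -0.992] F [ 0.9 -0.5 -1.1] w 0.228
[ 0.70836448 -0.16783287  0.03      ]
4 rows: [[-1.8,0.1,0.2,-8.6,-16.3,-32.2,10],[-1.8,0.1,0.2,-8.6,-15.2,-32.7,10],[-1.8,0.1,0.2,-8.6,-14.2,-33.2,10],[-1.8,0.1,0.2,-8.6,-13.2,-33.6,10]]
9 rows: [[0.0,9.1,0.0,1.4,4.4,-9.2,10],[0.0,9.1,0.0,2.9,4.4,-8.8,10],[0.0,9.1,0.0,4.2,4.4,-8.3,10],[0.0,9.1,0.0,5.5,4.4,-7.5,10],[0.0,9.1,0.0,6.6,4.4,-6.5,10],[0.0,9.1,0.0,7.5,4.4,-5.4,10],[0.0,9.1,0.0,8.3,4.4,-4.1,10],[0.0,9.1,0.0,8.8,4.4,-2.8,10],[0.0,9.1,0.0,9.2,4.4,-1.3,10]]
```

```bash
python3 -m jog '[[-1.8,0.1,0.2,-8.6,-16.3,-32,10],[-1.8,0.1,0.2,-8.6,-15,-33,10],[-1.8,0.1,0.2,-8.6,-14,-33,10],[-1.8,0.1,0.2,-8.6,-13,-34,10],[0,9.1,0,1.4,4.4,-9.2,10],[0,9.1,0,2.9,4.4,-8.8,10],[0,9.1,0,4.2,4.4,-8.3,10],[0,9.1,0,5.5,4.4,-7.5,10],[0,9.1,0,6.6,4.4,-6.5,10],[0,9.1,0,7.5,4.4,-5.4,10],[0,9.1,0,8.3,4.4,-4,10],[0,9.1,0,8.8,4.4,-2.8,10],[0,9.1,0,9.2,4.4,-1.3,10],[0,0,0,0,0,0,10]]'|head -3
python3 - <<'E'
from h import *
st();p=shot('wrist','w13');t=shot('top')
cv2.imwrite('pics/t13.png',cv2.resize(t['img'][140:280,270:500],None,fx=3.3,fy=3.3,interpolation=cv2.INTER_CUBIC))
a=plan([.4938,-.4233,.005],Rdown(-88.2),10,mm=20)
E
```

```text
clock: 23.42
ee_pos: [0.4945, -0.4159, 0.0487]
tcp_rot: [-1.211, 1.216, -1.203]
t 23.43 p [ 0.4945 -0.4159  0.0487] yaw -89.98 ydir [-0.007  0.004 -1.   ] F [-0.1  0.1 -0.9] w 0.228
3 rows: [[0.1,-0.5,-0.1,2.6,14.7,-0.2,10],[0.1,-0.5,-0.1,2.6,14.7,-0.3,10],[0.1,-0.5,-0.1,2.6,14.7,-0.3,10]]
```

View pics/w13.png

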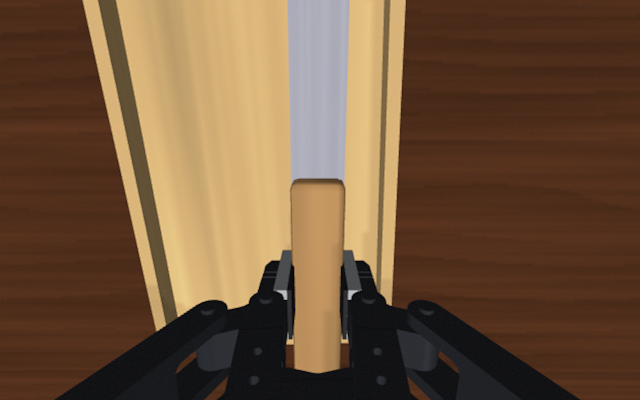

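View pics/t13.png

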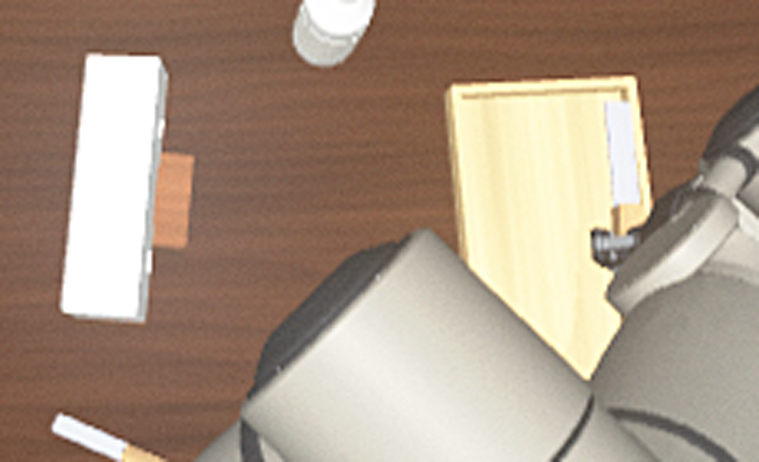

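Run:
```python
from h import *
p=shot('wrist')
for uv in ((83,0),(157,330),(405,0),(393,300)): print(ray(p,uv,.026).round(4))
```

```text
[ 0.6231 -0.2898  0.026 ]
[ 0.4108 -0.2978  0.026 ]
[ 0.6235 -0.4615  0.026 ]
[ 0.4377 -0.4692  0.026 ]
```

```bash
python3 -m jog '[[0.1,-0.7,-0.1,2.4,14.7,-0.2,10],[0.1,-0.7,-0.1,2.4,14.7,-0.3,10],[0.1,-0.7,-0.1,2.4,14.7,-0.3,10],[0,0,0,0,8,0,10],[0,0,0,0,6,0,10],[0,0,0,0,0,0,10]]'
python3 - <<'E'
from h import *
a=plan([.4941,-.4226,-.020],Rdown(-87.8),10,mm=4)
E
```

```text
clock: 24.32
ee_pos: [0.4934, -0.422, -0.0138]
tcp_rot: [-1.232, 1.177, -1.174]
force: [0.7, -0.2, -1.8]
grip_width: 0.224
2 rows: [[0.1,0.2,0.0,0.3,3.1,0.4,10],[0.1,0.2,0.0,0.3,3.1,0.3,10]]
```

```bash
python3 -m jog '[[0.1,0.2,0,0.3,3,0.4,10],[0.1,0.2,0,0.3,3,0.3,10],[0,0,0,0,0,0,10]]'|sed -n 2,4p; python3 -m jog '[[0,0,0,0,1.5,0,10],[0,0,0,0,0,0,10]]'|sed -n 2,4p; python3 -m jog '[[0,0,0,0,1,0,10],[0,0,0,0,0,0,10]]'|sed -n 2,4p
```

```text
ee_pos: [0.4947, -0.4231, -0.0191]
tcp_rot: [-1.226, 1.178, -1.183]
force: [-0.8, 0.0, -1.3]
ee_pos: [0.4949, -0.4233, -0.0203]
tcp_rot: [-1.226, 1.177, -1.184]
force: [-0.0, 0.6, -0.5]
ee_pos: [0.495, -0.4234, -0.0213]
tcp_rot: [-1.226, 1.177, -1.184]
force: [-0.2, 0.1, -2.0]
```

```bash
python3 -m jog '[[0,0,0,0,1.3,0,10],[0,0,0,0,0,0,10]]'|sed -n 2,4p; python3 -m jog '[[0,0,0,0,0,0,30],[0,0,0,0,0,0,38],[0,0,0,0,0,0,38],[0,0,0,0,-8,0,38],[0,0,0,0,-30,0,38],[0,0,0,0,-40,0,38],[0,0,0,0,-40,0,60],[0,0,0,0,-30,0,100]]'; python3 -c "
from h import *
st();shot('wrist','w14')"
```

```text
ee_pos: [0.4951, -0.4235, -0.0225]
tcp_rot: [-1.226, 1.177, -1.184]
force: [-0.6, -0.7, -1.3]
clock: 26.45
ee_pos: [0.4937, -0.4223, 0.1296]
tcp_rot: [-1.226, 1.18, -1.181]
force: [1.0, -0.4, 0.2]
grip_width: 0.79
t 26.45 p [ 0.4937 -0.4223  0.1296] yaw -87.8 ydir [ 0.001  0.    -1.   ] F [ 1.  -0.4  0.2] w 0.79
```

View pics/w14.png

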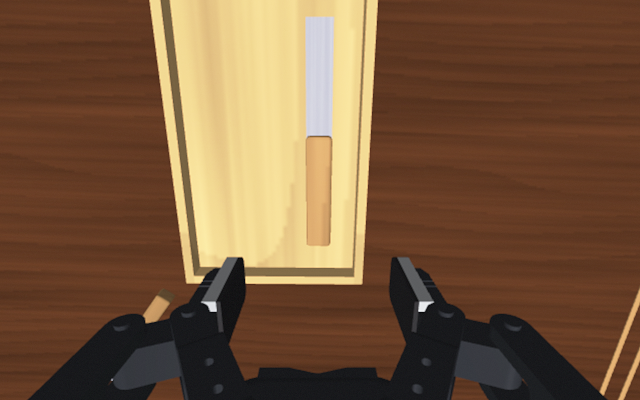

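```bash
cat >> h.py <<'E'
CY=83.6
cd=np.array([np.cos(np.radians(CY)),np.sin(np.radians(CY)),0]);cyv=np.array([-cd[1],cd[0],0]);CC=np.array([.5538,-.0443,0])+.058*cd
def cs(a,b,c): return CC+a*cd+b*cyv+np.array([0,0,c])
def Rt(th):
    n=np.sin(th)*cd+np.array([0,0,np.cos(th)]);x=-(np.cos(th)*cd-np.sin(th)*np.array([0,0,1]));y=-n
    return Rn.from_matrix(np.c_[x,y,np.cross(x,y)])
E
python3 - <<'E'
from h import *
th=.2;n=np.sin(th)*cd+np.array([0,0,np.cos(th)])
T=cs(-.0034,0,.0724)
a=plan([.53,-.2,.19],Rt(.1),100)
a=plan(T+.08*n,Rt(.2),100,start=a)
print(T, T+.08*n)
E
```

```text
6 rows: [[-0.1,1.4,-0.9,-37.0,-9.4,7.3,100],[-0.1,1.4,-0.9,-37.0,-10.1,6.4,100],[-0.1,1.4,-0.9,-37.0,-10.7,5.4,100],[-0.1,1.4,-0.9,-36.9,-11.3,4.5,100],[-0.1,1.4,-0.9,-36.9,-11.8,3.5,100],[-0.1,1.4,-0.9,-36.7,-12.4,2.6,100]]
6 rows: [[0.0,0.0,-1.0,-38.4,2.7,1.0,100],[0.0,0.0,-1.0,-38.5,2.1,1.0,100],[0.0,0.0,-1.0,-38.5,1.4,1.0,100],[0.0,0.0,-1.0,-38.5,0.8,1.0,100],[0.0,0.0,-1.0,-38.5,0.1,1.0,100],[0.0,0.0,-1.0,-38.5,-0.5,1.0,100]]
[0.5598862  0.00995973 0.0724    ] [0.56165784 0.02575422 0.15080533]
```

```bash
python3 -m jog '[[-0.1,1.4,-0.9,-37,-12,7,100],[-0.1,1.4,-0.9,-37,-12,6,100],[-0.1,1.4,-0.9,-37,-12,5,100],[-0.1,1.4,-0.9,-37,-12,4.5,100],[-0.1,1.4,-0.9,-37,-12,3.5,100],[-0.1,1.4,-0.9,-37,-12,2.6,100],[0,0,-1,-38.4,2,1,100],[0,0,-1,-38.5,2,1,100],[0,0,-1,-38.5,1.4,1,100],[0,0,-1,-38.5,0.8,1,100],[0,0,-1,-38.5,0,1,100],[0,0,-1,-36,-0.5,1,100],[0,0,0,0,0,0,100]]'
python3 - <<'E'
from h import *
th=.2;n=np.sin(th)*cd+np.array([0,0,np.cos(th)]);T=cs(-.0034,0,.0724)
a=plan(T+.07*n,Rt(.2),100,mm=10);
p=shot('wrist','w15');s=shot('scene')
def cov(a,b,c): # cover coords
    x=np.cos(th)*cd-np.sin(th)*np.array([0,0,1]); O=cs(.0006,0,.092); return O+a*x+b*cyv+c*n
for q,nm in ((p,'w15o'),(s,'s15o')):
  im=q['img'].copy()
  for z,col in ((.046,(0,0,255)),(0,(255,0,0))):
    pp=np.array([px(q,cov(a,b,z)) for a,b in ((-.03,-.106),(.03,-.106),(.03,.106),(-.03,.106))]).astype(int);cv2.polylines(im,[pp],True,col,1)
  cv2.imwrite('pics/'+nm+'.png',im if nm[0]=='w' else cv2.resize(im[140:260,240:400],None,fx=4.5,fy=4.5))
E
```

```text
clock: 28.12
ee_pos: [0.5643, 0.0362, 0.1635]
tcp_rot: [-1.305, 1.182, -1.458]
force: [-0.0, 0.4, -0.0]
grip_width: 0.997
3 rows: [[-0.3,-0.1,0.3,2.5,8.2,-0.6,100],[-0.3,-0.1,0.3,2.6,8.2,-0.6,100],[-0.3,-0.1,0.3,2.6,8.2,-0.5,100]]
```

View pics/w15o.png

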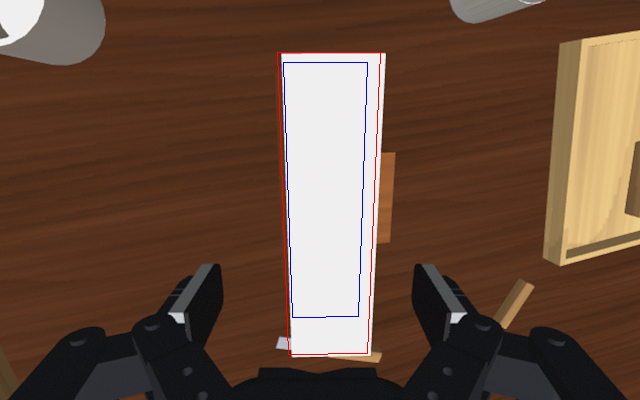

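View pics/s15o.png

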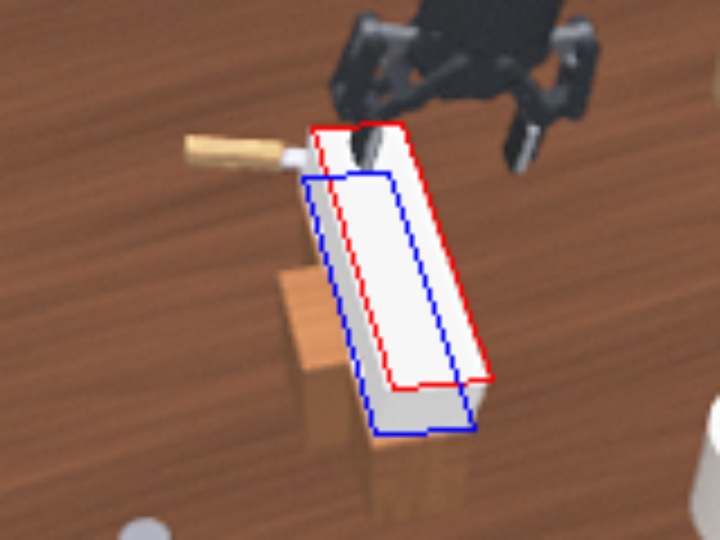

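Run:
```python
from h import *
th=.2;n=np.sin(th)*cd+np.array([0,0,np.cos(th)]);T=cs(-.0049,0,.0724)
a=plan(T+.04*n,Rt(.2),100,mm=14);
```

```text
4 rows: [[-0.2,-0.1,0.2,1.5,13.8,-0.7,100],[-0.2,-0.1,0.2,1.6,13.8,-0.6,100],[-0.2,-0.1,0.2,1.6,13.8,-0.6,100],[-0.2,-0.1,0.2,1.7,13.8,-0.5,100]]
```

```bash
python3 -m jog '[[-0.2,-0.1,0.2,2.2,13.8,-0.7,100],[-0.2,-0.1,0.2,2.2,13.8,-0.6,100],[-0.2,-0.1,0.2,2.2,13.8,-0.6,100],[-0.2,-0.1,0.2,1.8,11,-0.5,100],[0,0,0,0,0,0,100]]'
python3 - <<'E'
from h import *
th=.2;n=np.sin(th)*cd+np.array([0,0,np.cos(th)]);T=cs(-.0049,0,.0724)
a=plan(T,Rt(.2),100,mm=10)
p=shot('wrist','w16')
E
```

```text
clock: 28.85
ee_pos: [0.5592, 0.0094, 0.1109]
tcp_rot: [-1.305, 1.205, -1.441]
force: [-0.5, 0.7, -0.1]
grip_width: 0.997
4 rows: [[0.0,-0.1,0.0,-1.7,9.5,0.1,100],[0.0,-0.1,0.0,-1.7,9.5,0.1,100],[0.0,-0.1,0.0,-1.7,9.5,0.2,100],[0.0,-0.1,0.0,-1.7,9.5,0.2,100]]
```

View pics/w16.png

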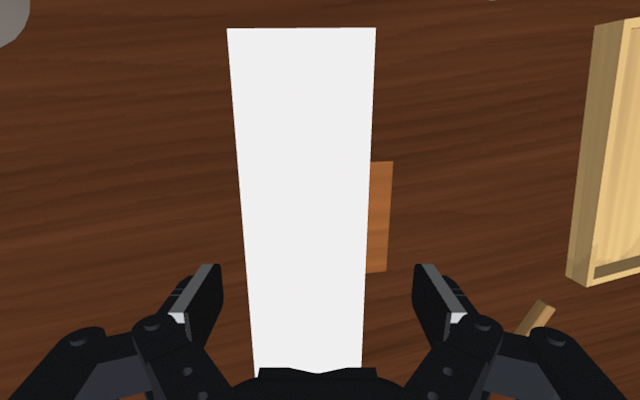

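```bash
python3 -m jog '[[0,-0.1,0,-6.5,0,0,100],[0,0,0,0,9.5,0,100],[0,0,0,0,9.5,0,100],[0,0,0,0,0,0,100]]'
python3 - <<'E'
from h import *
st()
th=.2;n=np.sin(th)*cd+np.array([0,0,np.cos(th)]);T=cs(-.0049,0,.0724)
a=plan(T,Rt(.2),100,mm=10)
p=shot('wrist','w17')
E
```

```text
clock: 29.4
ee_pos: [0.5606, 0.0133, 0.091]
tcp_rot: [-1.304, 1.2, -1.44]
force: [1.4, -0.5, -0.0]
grip_width: 1.003
t 29.4 p [0.5606 0.0133 0.091 ] yaw -96.71 ydir [-0.019 -0.197 -0.98 ] F [ 1.4 -0.5 -0. ] w 1.003
2 rows: [[-0.1,-0.2,0.0,0.6,9.6,-0.2,100],[-0.1,-0.2,0.0,0.6,9.6,-0.2,100]]
```

View pics/w17.png

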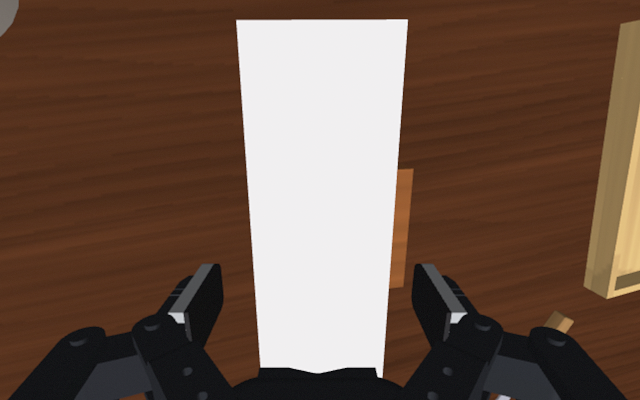

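```bash
python3 -m jog '[[-0.1,-0.2,0,0.6,9.6,0,100],[-0.1,-0.2,0,0.4,9.6,0,100],[0,0,0,0,0,0,100],[0,0,0,0,0,0,80],[0,0,0,0,0,0,60],[0,0,0,0,0,0,60],[0,0,0,0,0,0,60]]' 30
python3 - <<'E'
from h import *
st()
p=shot('wrist','w18')
E
```

```text
clock: 30.32
ee_pos: [0.5608, 0.0079, 0.0721]
tcp_rot: [-1.309, 1.197, -1.433]
force: [-0.2, 0.3, -1.4]
grip_width: 0.7
t 30.32 p [0.5608 0.0079 0.0721] yaw -96.3 ydir [-0.021 -0.197 -0.98 ] F [-0.2  0.3 -1.4] w 0.7
```

View pics/w18.png

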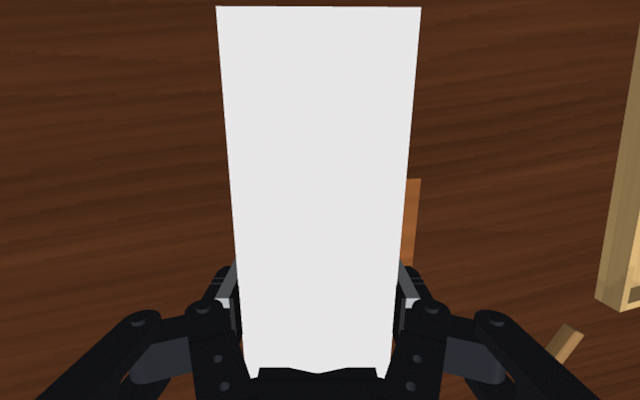

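```bash
python3 -m jog '[[0,0,0,0,0,0,60],[0,0,0,1,-4.9,0,60],[0,0,0,1,-4.9,0,60],[0,0,0,2,-9.8,0,60],[0,0,0,3,-14.7,0,60],[0,0,0,4,-19.6,0,60],[0,0,0,4,-19.6,0,60],[0,0,0,4,-19.6,0,60],[0,0,0,4,-19.6,0,60],[0,0,0,0,0,0,60]]' 45
python3 - <<'E'
from h import *
st()
p=shot('wrist','w19');s=shot('scene','s19')
E
```

```text
clock: 31.62
ee_pos: [0.5614, 0.0081, 0.1974]
tcp_rot: [-1.304, 1.194, -1.435]
force: [0.2, 0.4, -0.6]
grip_width: 0.697
t 31.62 p [0.5614 0.0081 0.1974] yaw -96.34 ydir [-0.016 -0.196 -0.98 ] F [ 0.2  0.4 -0.6] w 0.697
```

View pics/s19.png

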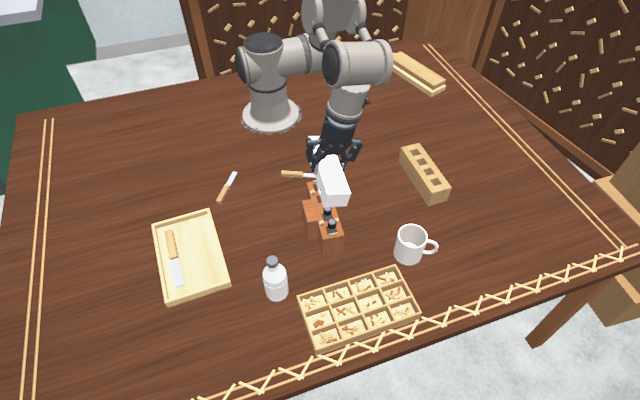

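Run:
```python
from h import *
a=plan([.534,-.349,.19],Rdown(-87.8),60,mm=35)
```

```text
11 rows: [[0.1,-0.8,1.0,31.8,6.9,1.2,60],[0.1,-0.8,1.0,31.9,6.3,0.7,60],[0.1,-0.8,1.0,32.0,5.7,0.3,60],[0.1,-0.8,1.0,32.1,5.1,-0.1,60],[0.1,-0.8,1.0,32.2,4.6,-0.6,60],[0.1,-0.8,1.0,32.3,4.0,-1.0,60],[0.1,-0.8,1.0,32.3,3.4,-1.4,60],[0.1,-0.8,1.0,32.4,2.8,-1.9,60],[0.1,-0.8,1.0,32.4,2.2,-2.3,60],[0.1,-0.8,1.0,32.4,1.6,-2.8,60],[0.1,-0.8,1.0,32.4,1.1,-3.2,60]]
```

View pics/w19.png

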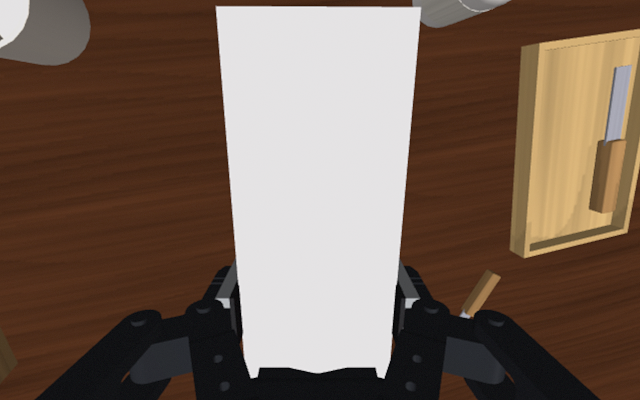

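```bash
python3 -m jog '[[0.1,-0.8,1,31.8,6.9,1.2,60],[0.1,-0.8,1,32,6.3,0.7,60],[0.1,-0.8,1,32,5.7,0.3,60],[0.1,-0.8,1,32,5,0,60],[0.1,-0.8,1,32,4.6,-0.6,60],[0.1,-0.8,1,32,4,-1,60],[0.1,-0.8,1,32,3.4,-1.4,60],[0.1,-0.8,1,32,2.8,-1.9,60],[0.1,-0.8,1,32,2.2,-2.3,60],[0.1,-0.8,1,32,1.6,-2.8,60],[0.1,-0.8,1,30,1,-3.2,60],[0,0,0,0,0,0,60]]'
python3 - <<'E'
from h import *
st()
p=shot('wrist','w20')
a=plan([.534,-.349,.03],Rdown(-87.8),60,mm=25)
E
```

```text
clock: 33.22
ee_pos: [0.5282, -0.3521, 0.1729]
tcp_rot: [-1.237, 1.19, -1.153]
force: [1.2, 0.7, -1.6]
grip_width: 0.697
t 33.23 p [ 0.5282 -0.3521  0.1729] yaw -87.05 ydir [-0.018  0.012 -1.   ] F [ 1.2  0.7 -1.6] w 0.697
6 rows: [[0.2,0.1,-0.1,0.1,23.8,1.4,60],[0.2,0.1,-0.1,0.0,23.8,1.3,60],[0.2,0.1,-0.1,0.0,23.8,1.2,60],[0.2,0.1,-0.1,-0.1,23.8,1.1,60],[0.2,0.1,-0.1,-0.1,23.8,1.1,60],[0.2,0.1,-0.1,-0.2,23.8,1.0,60]]
```

View pics/w20.png

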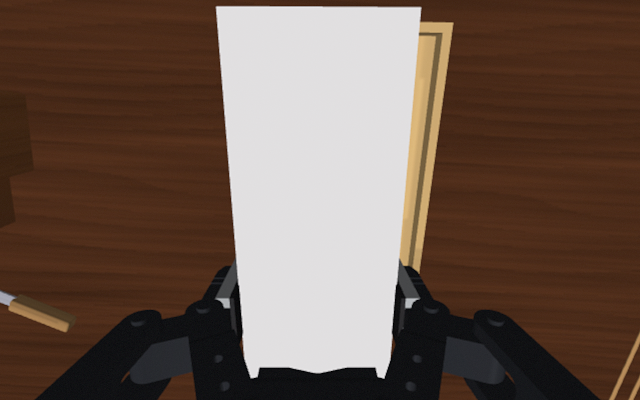

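```bash
python3 -c "
from h import *
p=shot('wrist');print(ray(p,(453,22),.026),ray(p,(442,34),.026))"; python3 -m jog '[[0.2,0.1,-0.1,0,23.8,1.4,60],[0.2,0.1,-0.1,0,23.8,1.3,60],[0.2,0.1,-0.1,0,23.8,1.2,60],[0.2,0.1,-0.1,0,23.8,1.1,60],[0.2,0.1,-0.1,0,23,1.1,60],[0.2,0.1,-0.1,0,10,1,60],[0,0,0,0,0,0,60]]'
python3 - <<'E'
from h import *
st()
a=plan([.534,-.349,-.008],Rdown(-87.8),60,mm=8)
p=shot('wrist','w21');t=shot('top');cv2.imwrite('pics/t21.png',cv2.resize(t['img'][140:280,370:500],None,fx=4.3,fy=4.3,interpolation=cv2.INTER_CUBIC))
E
```

```text
[ 0.67390164 -0.45885333  0.026     ] [ 0.66411111 -0.45099043  0.026     ]
clock: 34.2
ee_pos: [0.537, -0.3378, 0.042]
tcp_rot: [-1.227, 1.17, -1.169]
force: [-0.7, 1.0, -0.1]
grip_width: 0.693
t 34.2 p [ 0.537  -0.3378  0.042 ] yaw -87.0 ydir [ 0.003  0.005 -1.   ] F [-0.7  1.  -0.1] w 0.693
7 rows: [[0.0,0.1,0.0,1.6,7.1,-0.5,60],[0.0,0.1,0.0,1.6,7.1,-0.5,60],[0.0,0.1,0.0,1.6,7.1,-0.5,60],[0.0,0.1,0.0,1.6,7.1,-0.5,60],[0.0,0.1,0.0,1.6,7.1,-0.5,60],[0.0,0.1,0.0,1.6,7.1,-0.5,60],[0.0,0.1,0.0,1.6,7.1,-0.5,60]]
```

View pics/w21.png

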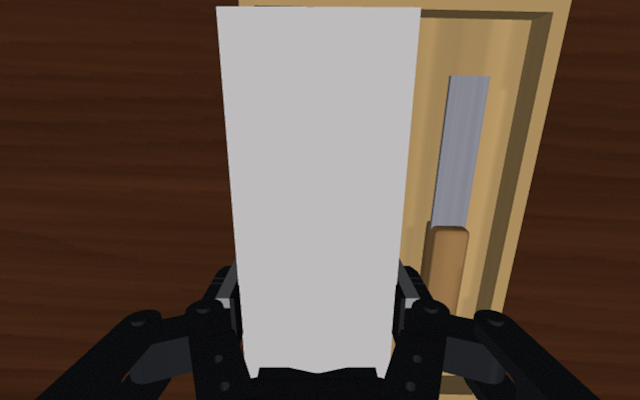

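View pics/t21.png

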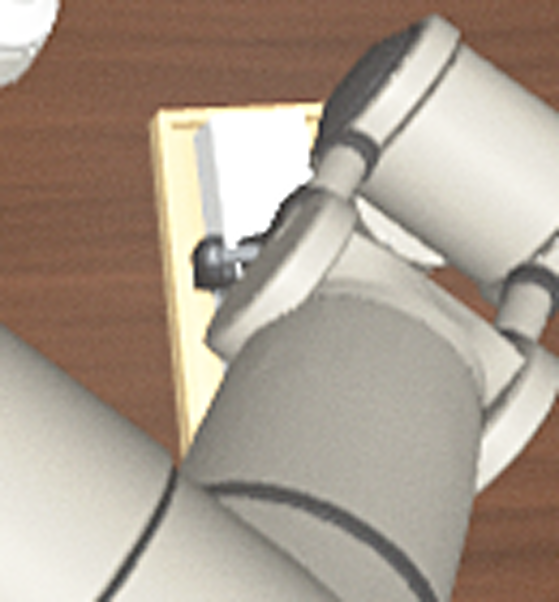

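```bash
python3 -m jog '[[0,0.1,0,6,0,-2,60],[0,0.1,0,5,0,-1.5,60],[0,0.2,0,0,8,0,60],[0,0.1,0,0,8,0,60],[0,0,0,0,8,0,60],[0,0,0,0,8,0,60],[0,0,0,0,0,0,60]]'
python3 - <<'E'
from h import *
st()
a=plan([.534,-.349,-.010],Rdown(-87.8),60,mm=8)
p=shot('wrist','w22')
E
```

```text
clock: 35.17
ee_pos: [0.535, -0.3514, 0.0103]
tcp_rot: [-1.223, 1.174, -1.18]
force: [0.6, 0.3, -1.4]
grip_width: 0.692
t 35.17 p [ 0.535  -0.3514  0.0103] yaw -87.6 ydir [ 0.007  0.002 -1.   ] F [ 0.6  0.3 -1.4] w 0.692
3 rows: [[-0.1,0.1,0.0,-0.8,6.8,-0.3,60],[-0.1,0.1,0.0,-0.8,6.8,-0.3,60],[-0.1,0.1,0.0,-0.8,6.8,-0.3,60]]
```

View pics/w22.png

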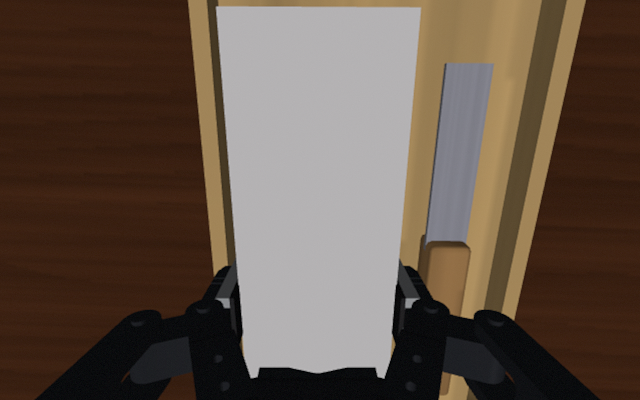

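```bash
python3 -m jog '[[-0.1,0.1,0,-0.8,6.5,-0.3,60],[-0.1,0.1,0,-0.8,6.5,-0.3,60],[-0.1,0.1,0,-0.8,4,-0.3,60],[0,0,0,0,0,0,60]]'|sed -n 2,5p; python3 -m jog '[[0,0,0,0,2,0,60],[0,0,0,0,0,0,60]]'|sed -n 2,5p;  python3 -m jog '[[0,0,0,0,1.5,0,60],[0,0,0,0,0,0,60]]'|sed -n 2,5p
```

```text
ee_pos: [0.5346, -0.3491, -0.007]
tcp_rot: [-1.224, 1.181, -1.183]
force: [0.7, 0.0, -1.4]
grip_width: 0.692
ee_pos: [0.5348, -0.3492, -0.0089]
tcp_rot: [-1.224, 1.18, -1.183]
force: [0.8, -0.1, -1.1]
grip_width: 0.695
ee_pos: [0.5349, -0.3494, -0.0102]
tcp_rot: [-1.224, 1.18, -1.184]
force: [0.2, -0.2, -1.3]
grip_width: 0.699
```

```bash
python3 -m jog '[[0,0,0,0,1.2,0,60],[0,0,0,0,0,0,60]]'|sed -n 2,5p; python3 -m jog '[[0,0,0,0,1.2,0,60],[0,0,0,0,0,0,60]]'|sed -n 2,5p;  python3 -m jog '[[0,0,0,0,1.2,0,60],[0,0,0,0,0,0,60]]'|sed -n 2,5p
```

```text
ee_pos: [0.5349, -0.3495, -0.0114]
tcp_rot: [-1.224, 1.18, -1.184]
force: [0.3, 0.3, -0.8]
grip_width: 0.695
ee_pos: [0.5352, -0.3496, -0.012]
tcp_rot: [-1.224, 1.179, -1.184]
force: [-0.5, 1.4, -0.7]
grip_width: 0.696
ee_pos: [0.5351, -0.3496, -0.012]
tcp_rot: [-1.224, 1.179, -1.185]
force: [-0.3, 1.0, -0.8]
grip_width: 0.692
```

```bash
python3 -m jog '[[0,0,0,0,0,0,76],[0,0,0,0,0,0,80],[0,0,0,0,0,0,80],[0,0,0,0,-6,0,80],[0,0,0,0,-20,0,80],[0,0,0,0,-40,0,80],[0,0,0,0,-50,0,60],[0,0,0,0,-50,0,60],[0,0,0,0,-30,0,60],[0,0,0,0,0,0,60]]'
python3 - <<'E'
from h import *
st()
p=shot('wrist','w23');s=shot('scene');cv2.imwrite('pics/s23.png',cv2.resize(s['img'][140:310,140:370],None,fx=3.4,fy=3.4,interpolation=cv2.INTER_CUBIC))
E
```

```text
clock: 38.22
ee_pos: [0.5346, -0.3496, 0.1917]
tcp_rot: [-1.224, 1.177, -1.186]
force: [0.9, -0.2, -0.0]
grip_width: 0.598
t 38.23 p [ 0.5346 -0.3496  0.1917] yaw -87.9 ydir [ 0.005 -0.002 -1.   ] F [ 0.9 -0.2 -0. ] w 0.598
```

View pics/w23.png

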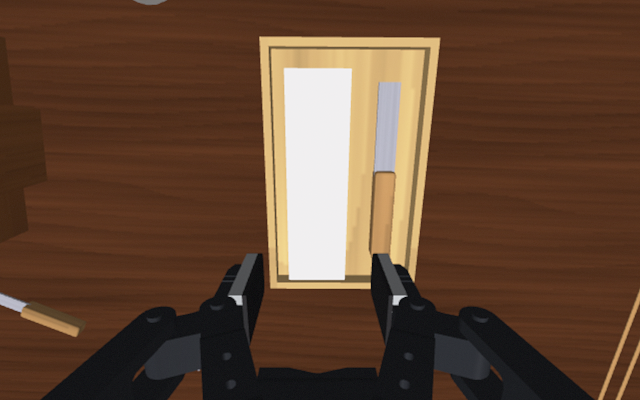

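View pics/s23.png

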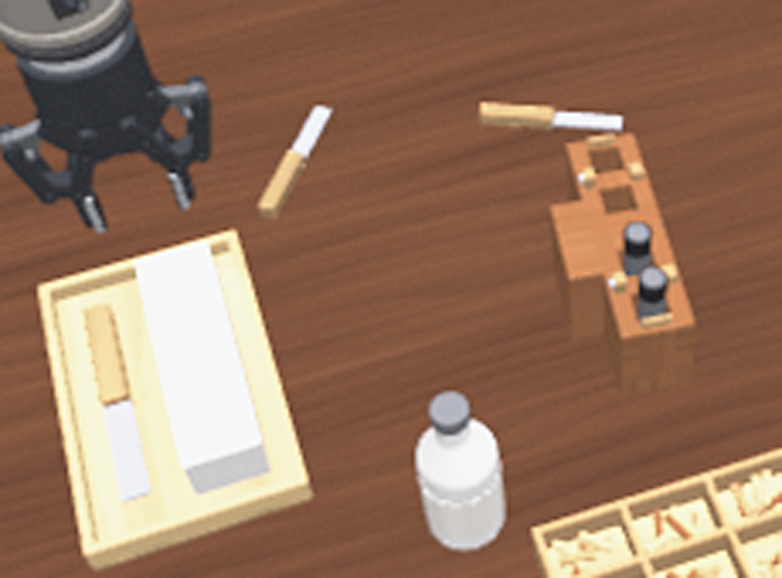

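Run:
```python
from h import *
print(cs(0,-.034,0),cs(0,-.08,0))
a=plan(cs(0,-.034,.16),Rdown(-96.4),50,mm=40)
```

```text
[0.59405331 0.0095486  0.        ] [0.63976663 0.00442102 0.        ]
10 rows: [[0.0,0.8,0.0,-35.6,2.9,7.4,50],[0.0,0.8,0.0,-35.7,2.9,6.8,50],[0.0,0.8,0.0,-35.8,2.9,6.3,50],[0.0,0.8,0.0,-35.9,2.9,5.8,50],[0.0,0.8,0.0,-35.9,2.9,5.3,50],[0.0,0.8,0.0,-36.0,2.9,4.7,50],[0.0,0.8,0.0,-36.1,2.9,4.2,50],[0.0,0.8,0.0,-36.1,2.9,3.6,50],[0.0,0.8,0.0,-36.2,2.8,3.1,50],[0.0,0.8,0.0,-36.2,2.8,2.6,50]]
```

```bash
python3 -m jog '[[0,0.8,0,-35.6,2.9,7.4,50],[0,0.8,0,-35.7,2.9,6.8,50],[0,0.8,0,-35.8,2.9,6.3,50],[0,0.8,0,-36,2.9,5.8,50],[0,0.8,0,-36,2.9,5.3,50],[0,0.8,0,-36,2.9,4.7,50],[0,0.8,0,-36,2.9,4.2,50],[0,0.8,0,-36,2.9,3.6,50],[0,0.8,0,-36,2.8,3,50],[0,0.8,0,-36,2.8,2.6,50],[0,0,0,0,0,0,50]]'|head -2
python3 - <<'E'
from h import *
st()
p=shot('wrist','w24')
a=plan(cs(0,-.034,.12),Rdown(-96.4),50,mm=15)
for th in('tube0',):
  for r in finder.pinpoint(p,th)[:4]: print(rc(r['point']),r['confidence'],ray(p,rc(r['point']),.02))
  for r in finder.search_frame(p,th)[:4]: print(rc(r['point']),r['confidence'],ray(p,rc(r['point']),.11))
for y in (-.034,-.08): print(px(p,cs(0,y,.124)))
E
```

```text
clock: 39.7
ee_pos: [0.5834, 0.0237, 0.1375]
t 39.7 p [0.5834 0.0237 0.1375] yaw -96.33 ydir [-0.037  0.015 -0.999] F [-0.9 -1.   0. ] w 0.504
2 rows: [[1.1,0.0,-0.3,5.9,8.5,6.4,50],[1.1,0.0,-0.3,5.8,8.6,6.2,50]]
[335.68 168.8 ] 0.89 [0.59488133 0.00722218 0.02      ]
[332.032 119.4  ] 0.72 [0.63880843 0.00640363 0.02      ]
[413.696 235.2  ] 0.48 [ 0.52059617 -0.06244329  0.02      ]
[88.384 29.28 ] 0.46 [0.72961767 0.19304927 0.02      ]
[341.184 131.48 ] 0.96 [0.64032538 0.00351771 0.11      ]
[339.008 203.   ] 0.69 [0.59463904 0.00881861 0.11      ]
[339.0704412  211.80916395]
[341.09342184 136.03495339]
```

View pics/w24.png

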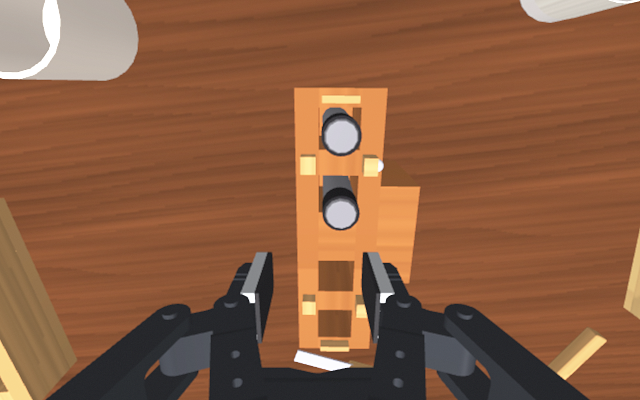

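```bash
python3 -m jog '[[1.1,0,-0.3,6.5,0,6.5,50],[1.1,0,-0.3,6.5,3,6.5,50],[0,0,0,0,10,0,50],[0,0,0,0,0,0,50]]'|head -2
python3 - <<'E'
from h import *
st()
p=shot('wrist','w25')
a=plan(cs(0,-.034,.061),Rdown(-96.4),50,mm=12)
E
```

```text
clock: 40.35
ee_pos: [0.5957, 0.0018, 0.1238]
t 40.35 p [0.5957 0.0018 0.1238] yaw -96.75 ydir [ 0.004 -0.002 -1.   ] F [ 0.5  0.1 -0.1] w 0.497
6 rows: [[-0.1,-0.1,0.0,-1.3,10.6,-0.5,50],[-0.1,-0.1,0.0,-1.3,10.6,-0.5,50],[-0.1,-0.1,0.0,-1.3,10.6,-0.5,50],[-0.1,-0.1,0.0,-1.3,10.6,-0.5,50],[-0.1,-0.1,0.0,-1.3,10.6,-0.5,50],[-0.1,-0.1,0.0,-1.3,10.6,-0.5,50]]
```

View pics/w25.png

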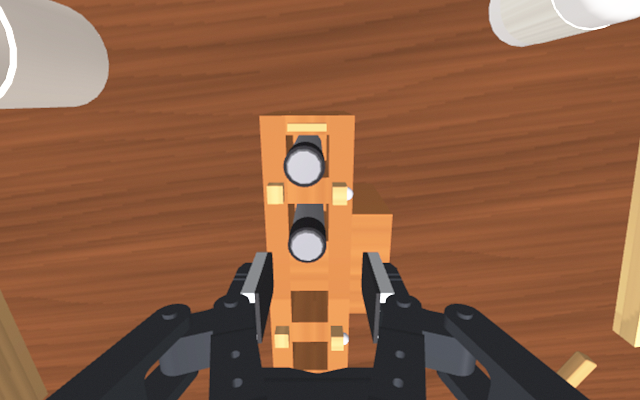

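```bash
python3 -m jog '[[-0.2,-0.2,0,-7.5,0,-3,50],[0,0,0,0,0,0,50],[0,0,0,0,12,0,50],[0,0,0,0,12,0,50],[0,0,0,0,0,0,50]]'|head -2
python3 - <<'E'
from h import *
st()
p=shot('wrist','w26')
a=plan(cs(0,-.034,.061),Rdown(-96.4),50,mm=10)
E
```

```text
clock: 41.02
ee_pos: [0.5937, 0.0108, 0.0986]
t 41.02 p [0.5937 0.0108 0.0986] yaw -96.47 ydir [ 0.001 -0.001 -1.   ] F [-0.5  0.1 -0.5] w 0.502
4 rows: [[0.0,0.0,0.0,0.3,9.5,0.0,50],[0.0,0.0,0.0,0.3,9.5,0.0,50],[0.0,0.0,0.0,0.3,9.5,0.0,50],[0.0,0.0,0.0,0.3,9.5,0.0,50]]
```

View pics/w26.png

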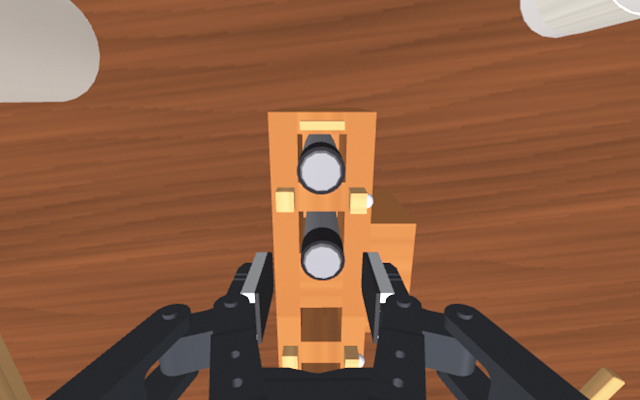

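```bash
python3 -m jog '[[0,0,0,0.4,9.5,0,50],[0,0,0,0.4,9.5,0,50],[0,0,0,0.4,9.5,0,50],[0,0,0,0.3,8,0,50],[0,0,0,0,0,0,40],[0,0,0,0,0,0,15],[0,0,0,0,0,0,15],[0,0,0,0,0,0,15],[0,0,0,0,0,0,15]]' 35
python3 - <<'E'
from h import *
st()
p=shot('wrist','w27')
E
```

```text
clock: 42.2
ee_pos: [0.5946, 0.0089, 0.0608]
tcp_rot: [-1.152, 1.289, -1.295]
force: [-0.4, 0.4, -0.2]
grip_width: 0.244
t 42.2 p [0.5946 0.0089 0.0608] yaw -96.48 ydir [ 0.003 -0.002 -1.   ] F [-0.4  0.4 -0.2] w 0.244
```

View pics/w27.png

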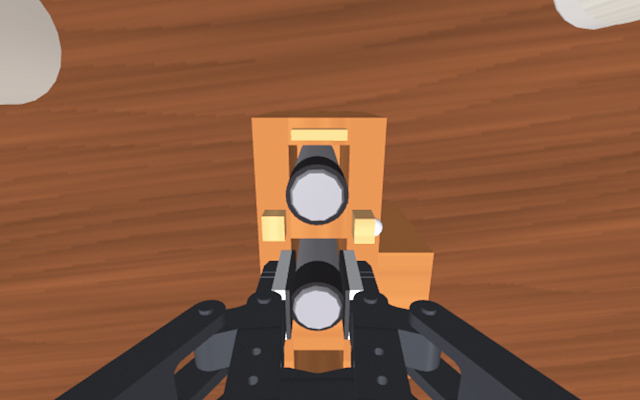

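```bash
python3 -m jog '[[0,0,0,0,-5,0,15],[0,0,0,0,-12,0,15],[0,0,0,0,-20,0,15],[0,0,0,0,-25,0,15],[0,0,0,0,-30,0,15],[0,0,0,0,-30,0,15],[0,0,0,0,0,0,15]]' 40
python3 - <<'E'
from h import *
st()
a=plan([.45,.32,.20],Rdown(-90),15,mm=32)
E
```

```text
clock: 43.12
ee_pos: [0.5947, 0.009, 0.1914]
tcp_rot: [-1.149, 1.286, -1.297]
force: [-0.2, -0.0, -0.5]
grip_width: 0.238
t 43.12 p [0.5947 0.009  0.1914] yaw -96.49 ydir [ 0.007 -0.002 -1.   ] F [-0.2 -0.  -0.5] w 0.238
11 rows: [[0.0,-0.6,0.0,-26.6,-0.9,-16.3,15],[0.0,-0.6,0.0,-26.8,-0.9,-16.0,15],[0.0,-0.6,0.0,-26.9,-0.9,-15.7,15],[0.0,-0.6,0.0,-27.1,-0.9,-15.4,15],[0.0,-0.6,0.0,-27.2,-0.9,-15.2,15],[0.0,-0.6,0.0,-27.4,-0.9,-14.9,15],[0.0,-0.6,0.0,-27.6,-0.8,-14.6,15],[0.0,-0.6,0.0,-27.7,-0.8,-14.3,15],[0.0,-0.6,0.0,-27.8,-0.8,-14.0,15],[0.0,-0.6,0.0,-28.0,-0.8,-13.7,15],[0.0,-0.6,0.0,-28.1,-0.8,-13.4,15]]
```

```bash
python3 -m jog '[[0,-0.6,0,-15,-2,-9,15],[0,-0.6,0,-27,-2,-16,15],[0,-0.6,0,-27,-2,-16,15],[0,-0.6,0,-27,-2,-16,15],[0,-0.6,0,-27,-2,-15,15],[0,-0.6,0,-27,-2,-15,15],[0,-0.6,0,-27,-2,-15,15],[0,-0.6,0,-27,-2,-15,15],[0,-0.6,0,-28,-2,-14,15],[0,-0.6,0,-28,-2,-14,15],[0,-0.6,0,-28,-2,-14,15],[0,0,0,-15,0,-5,15],[0,0,0,0,0,0,15]]'
python3 - <<'E'
from h import *
st()
p=shot('wrist','w28');q=p
for r in finder.pinpoint(p,'pocket0')[:5]: print(rc(r['point']),round(r['confidence'],2),ray(p,rc(r['point']),.062))
E
```

```text
clock: 44.75
ee_pos: [0.4245, 0.337, 0.2001]
tcp_rot: [-1.236, 1.211, -1.192]
force: [-0.3, -0.0, -0.6]
grip_width: 0.245
t 44.75 p [0.4245 0.337  0.2001] yaw -89.11 ydir [-0.021 -0.006 -1.   ] F [-0.3 -0.  -0.6] w 0.245
[274.496 134.08 ] 0.76 [0.46771414 0.37743209 0.062     ]
[273.28 179.4 ] 0.75 [0.42364908 0.3797734  0.062     ]
[275.072  22.52 ] 0.65 [0.56115535 0.37451591 0.062     ]
[272.704  83.   ] 0.63 [0.51287731 0.37786347 0.062     ]
```

View pics/w28.png

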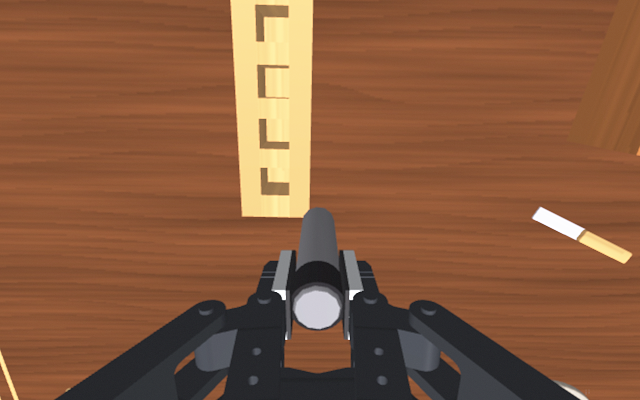

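Run:
```python
from h import *
p=shot('wrist')
cv2.imwrite('pics/w28c.png',cv2.resize(p['img'][0:225,215:335],None,fx=5,fy=2.6,interpolation=cv2.INTER_CUBIC))
```

```text
(no output)
```

View pics/w28c.png

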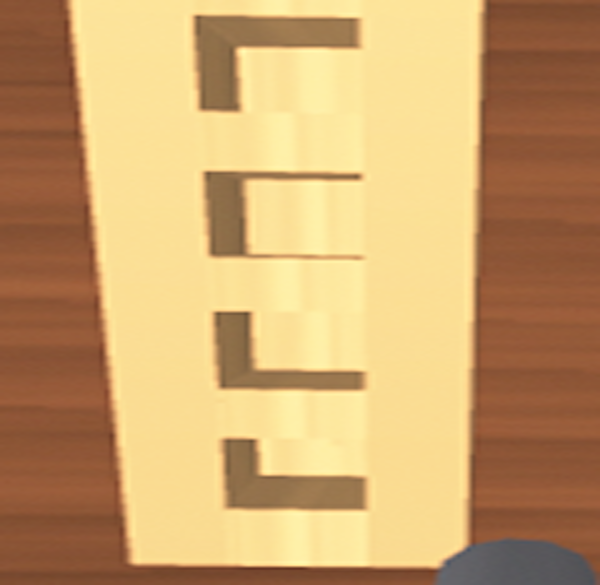

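Run:
```python
from h import *
p=shot('wrist')
f=lambda x,y:ray(p,(215+x/5-.4,y/2.6-.3),.062)
R=[((195,16),(360,16),(362,111),(200,111)),((204,172),(363,172),(364,257),(211,257)),((214,311),(365,311),(366,389),(221,389)),((223,438),(366,438),(367,509),(229,509))]
P=[]
for r in R:
  c=np.array([f(*q) for q in r]);P.append(c.mean(0)[:2]);print(P[-1].round(4),np.linalg.norm(c[0]-c[1]).round(4),np.linalg.norm(c[1]-c[2]).round(4))
P=np.array(P);v=P[0]-P[3];print(np.linalg.norm(v),np.degrees(np.arctan2(v[1],v[0])))
for q in ((130,563),(468,568),(70,0),(486,0)): print(f(*q).round(4))
```

```text
[0.5611 0.3768] 0.0276 0.0277
[0.5147 0.3772] 0.0281 0.0275
[0.4686 0.3775] 0.028 0.0279
[0.4223 0.378 ] 0.0279 0.0279
0.13883991739282428 -0.47522889381415606
[0.3856 0.4131 0.062 ]
[0.3842 0.3438 0.062 ]
[0.5789 0.4111 0.062 ]
[0.58   0.3418 0.062 ]
```

Run:
```python
from h import *
p=shot('wrist');r=Rn.from_rotvec(manip.get_obs()['tcp_rot']).as_matrix();e=np.array(manip.get_obs()['ee_pos'])
for s in (-.003,0,.003): print(s,px(p,e-.063*r[:,1]+s*r[:,2]), px(p,e+.041*r[:,1]+(s+.011)*r[:,2]))
cv2.imwrite('pics/w28d.png',cv2.resize(p['img'][190:345,260:380],None,fx=4,fy=3.8,interpolation=cv2.INTER_CUBIC))
a=plan([.5611,.3768,.19],Rdown(-90.5),15,mm=20)
```

```text
-0.003 [317.86543275 309.87873503] [317.5794449  204.78214282]
0 [317.87821743 303.54692566] [317.58572064 200.682574  ]
0.003 [317.89118025 297.12689049] [317.59204702 196.54992727]
8 rows: [[0.1,0.1,0.0,-5.0,1.0,17.0,15],[0.1,0.1,0.0,-5.0,1.0,17.0,15],[0.1,0.1,0.0,-5.0,1.1,16.9,15],[0.1,0.1,0.0,-5.1,1.1,16.9,15],[0.1,0.1,0.0,-5.1,1.2,16.9,15],[0.1,0.1,0.0,-5.2,1.2,16.9,15],[0.1,0.1,0.0,-5.2,1.3,16.9,15],[0.1,0.1,0.0,-5.3,1.3,16.9,15]]
```

View pics/w28d.png

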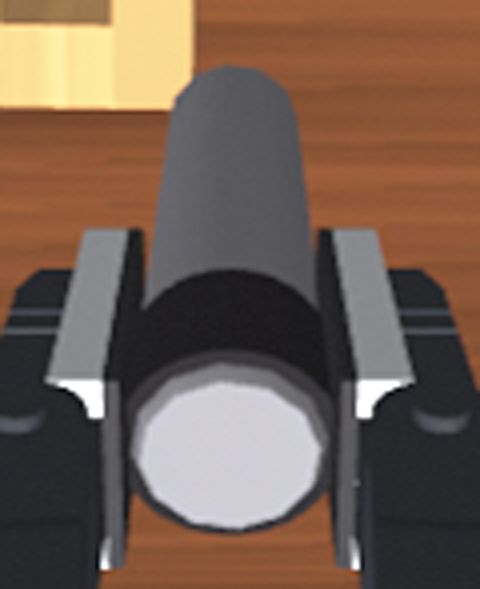

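```bash
python3 -m jog '[[0.1,0.1,0,-5,1,17,15],[0.1,0.1,0,-5,1,17,15],[0.1,0.1,0,-5,1,17,15],[0.1,0.1,0,-5,1,17,15],[0.1,0.1,0,-5,1,17,15],[0.1,0.1,0,-5,1,17,15],[0.1,0.1,0,-5,1,17,15],[0.1,0.1,0,-5,1,16,15],[0,0,0,0,0,0,15],[0,0,0,0,0,0,15]]'|head -2
python3 - <<'E'
from h import *
st()
a=plan([.5631,.3768,.12],Rdown(-90.5),15,mm=20)
E
```

```text
clock: 46.25
ee_pos: [0.5697, 0.3676, 0.19]
t 46.25 p [0.5697 0.3676 0.19  ] yaw -90.91 ydir [-0.006 -0.007 -1.   ] F [ 0.5  0.1 -0.8] w 0.244
4 rows: [[0.1,-0.1,0.1,-2.4,17.5,-1.6,15],[0.1,-0.1,0.1,-2.4,17.5,-1.6,15],[0.1,-0.1,0.1,-2.3,17.5,-1.6,15],[0.1,-0.1,0.1,-2.3,17.5,-1.6,15]]
```

```bash
python3 -m jog '[[0.1,-0.1,0.1,-5,0,-3.2,15],[0.2,0,0.1,-4.5,10,-3.2,15],[0.1,0,0.1,0,20,0,15],[0,0,0,0,20,0,15],[0,0,0,0,15,0,15],[0,0,0,0,0,0,15]]'|head -2
python3 - <<'E'
from h import *
st()
p=shot('wrist','w29');s=shot('scene');cv2.imwrite('pics/s29.png',cv2.resize(s['img'][110:220,370:480],None,fx=5,fy=5,interpolation=cv2.INTER_CUBIC))
a=plan([.5631,.3768,.105],Rdown(-90.5),15,mm=20)
E
```

```text
clock: 47.0
ee_pos: [0.5596, 0.3787, 0.1224]
t 47.0 p [0.5596 0.3787 0.1224] yaw -90.68 ydir [ 0.001 -0.001 -1.   ] F [-0.2 -0.6 -0.5] w 0.239
1 rows: [[-0.2,-0.2,0.0,2.3,19.3,2.3,15]]
```

View pics/w29.png

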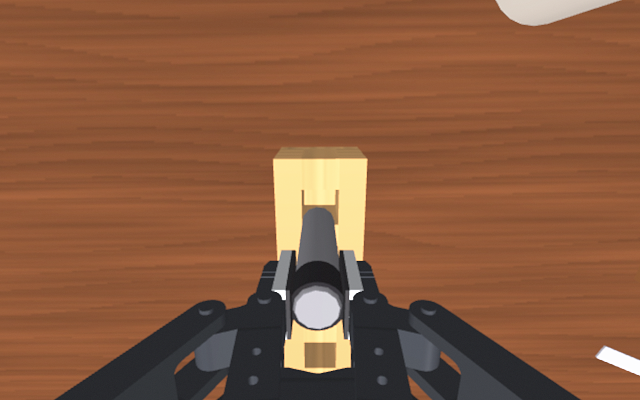

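View pics/s29.png

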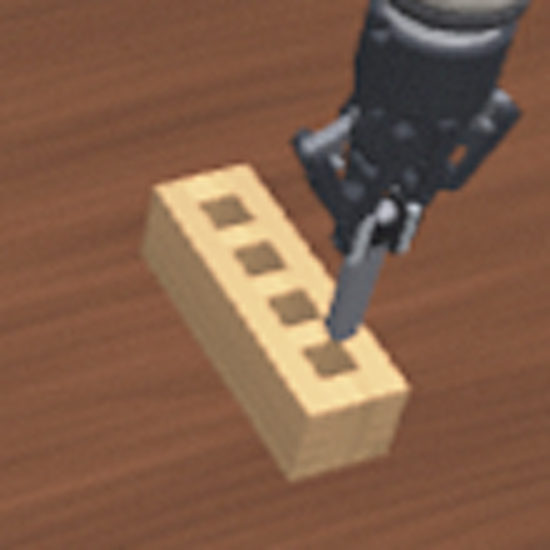

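```bash
python3 -c "
from h import *
p=shot('wrist');print(ray(p,(303,190),.062),ray(p,(339,190),.062),ray(p,(274,158),.062),ray(p,(367,158),.062))"
python3 -m jog '[[0,-0.2,0,2,5,3.5,15],[0,0,0,0,0,0,15],[0,0,0,0,6,0,15],[0,0,0,0,0,0,15]]'
python3 - <<'E'
from h import *
a=plan([.5631,.3768,.105],Rdown(-90.5),15,mm=20)
E
```

```text
[0.57397896 0.39003197 0.062     ] [0.57367853 0.36281706 0.062     ] [0.59853019 0.41072135 0.062     ] [0.59777005 0.34249643 0.062     ]
clock: 47.65
ee_pos: [0.5658, 0.3772, 0.1147]
tcp_rot: [-1.198, 1.211, -1.218]
force: [-0.8, 1.1, -0.3]
grip_width: 0.245
1 rows: [[-0.4,0.0,-0.1,0.4,9.7,-2.8,15]]
```

```bash
python3 -m jog '[[-0.4,0,0,0.5,0,-3.4,15],[0,0,0,0,6,0,15],[0,0,0,0,6,0,15],[0,0,0,0,0,0,15]]'|sed -n 2,4p; python3 -m jog '[[0,0,0,0,5,0,15],[0,0,0,0,5,0,15],[0,0,0,0,0,0,15]]'|sed -n 2,4p
python3 - <<'E'
from h import *
p=shot('wrist','w30');s=shot('scene');cv2.imwrite('pics/s30.png',cv2.resize(s['img'][110:220,370:480],None,fx=5,fy=5,interpolation=cv2.INTER_CUBIC))
a=plan([.5625,.3765,.08],Rdown(-90.5),15,mm=20)
E
```

```text
ee_pos: [0.562, 0.3767, 0.1017]
tcp_rot: [-1.204, 1.217, -1.214]
force: [-0.4, 0.2, -0.1]
ee_pos: [0.562, 0.3767, 0.0909]
tcp_rot: [-1.204, 1.217, -1.214]
force: [0.6, -0.2, -1.4]
1 rows: [[0.0,0.0,-0.1,0.4,11.4,0.3,15]]
```

View pics/s30.png

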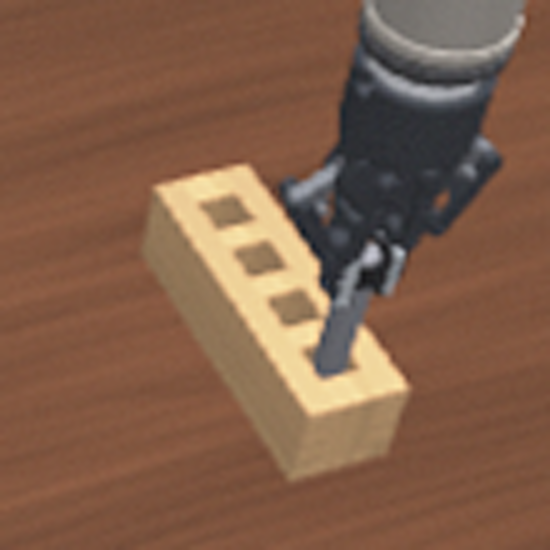

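```bash
python3 -m jog '[[0,0,0,0.3,8,0.3,15],[0,0,0,0,8,0,15],[0,0,0,0,8,0,15],[0,0,0,0,7,0,15],[0,0,0,0,0,0,15]]'|sed -n 2,4p; python3 -m jog '[[0,0,0,0,3,0,15],[0,0,0,0,0,0,15]]'|sed -n 2,4p;python3 -m jog '[[0,0,0,0,2,0,15],[0,0,0,0,0,0,15]]'|sed -n 2,4p
```

```text
ee_pos: [0.5624, 0.3765, 0.0578]
tcp_rot: [-1.204, 1.217, -1.214]
force: [-0.5, 1.1, 0.3]
ee_pos: [0.5626, 0.3767, 0.0549]
tcp_rot: [-1.203, 1.217, -1.214]
force: [-0.3, 0.7, -1.4]
ee_pos: [0.5628, 0.3768, 0.0532]
tcp_rot: [-1.202, 1.216, -1.214]
force: [-0.2, -0.6, -0.6]
```

```bash
python3 -m jog '[[0,0,0,0,1.5,0,15],[0,0,0,0,0,0,15]]'|sed -n 2,4p; python3 -m jog '[[0,0,0,0,1.5,0,15],[0,0,0,0,0,0,15]]'|sed -n 2,4p; python3 -m jog '[[0,0,0,0,0,0,30],[0,0,0,0,0,0,40],[0,0,0,0,0,0,45],[0,0,0,0,-10,0,45],[0,0,0,0,-30,0,45],[0,0,0,0,-40,0,45],[0,0,0,0,-40,0,45],[0,0,0,0,0,0,45]]'
python3 - <<'E'
from h import *
st()
p=shot('wrist','w31');s=shot('scene');cv2.imwrite('pics/s31.png',cv2.resize(s['img'][110:220,370:480],None,fx=5,fy=5,interpolation=cv2.INTER_CUBIC))
a=plan(cs(0,-.08,.19),Rdown(-96.4),50,mm=38)
E
```

```text
ee_pos: [0.5632, 0.377, 0.0523]
tcp_rot: [-1.201, 1.216, -1.214]
force: [0.6, -0.4, -0.5]
ee_pos: [0.5639, 0.3772, 0.0524]
tcp_rot: [-1.199, 1.214, -1.214]
force: [0.3, 0.5, -0.7]
clock: 51.25
ee_pos: [0.5634, 0.3768, 0.1778]
tcp_rot: [-1.198, 1.214, -1.214]
force: [0.2, -0.5, -0.1]
grip_width: 0.449
t 51.25 p [0.5634 0.3768 0.1778] yaw -90.49 ydir [ 0.004  0.005 -1.   ] F [ 0.2 -0.5 -0.1] w 0.449
10 rows: [[0.0,0.6,0.0,37.1,-1.7,8.1,50],[0.0,0.6,0.0,37.0,-1.7,8.5,50],[0.0,0.6,0.0,36.9,-1.7,8.9,50],[0.0,0.6,0.0,36.8,-1.7,9.3,50],[0.0,0.6,0.0,36.7,-1.7,9.7,50],[0.0,0.6,0.0,36.6,-1.7,10.0,50],[0.0,0.6,0.0,36.5,-1.7,10.4,50],[0.0,0.6,0.0,36.4,-1.7,10.8,50],[0.0,0.6,0.0,36.3,-1.7,11.2,50],[0.0,0.6,0.0,36.2,-1.7,11.5,50]]
```

View pics/s31.png

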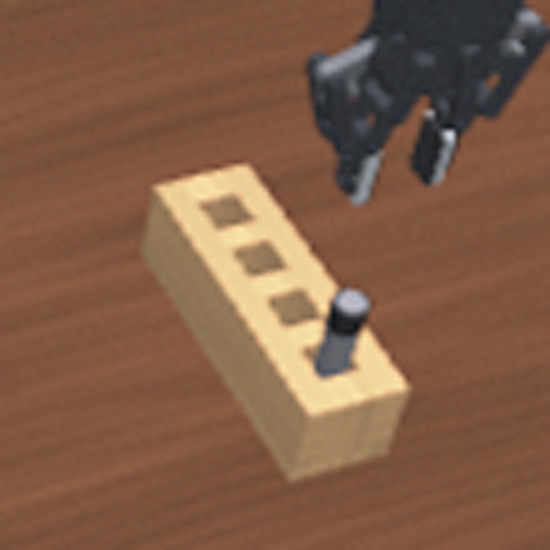

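View pics/w31.png

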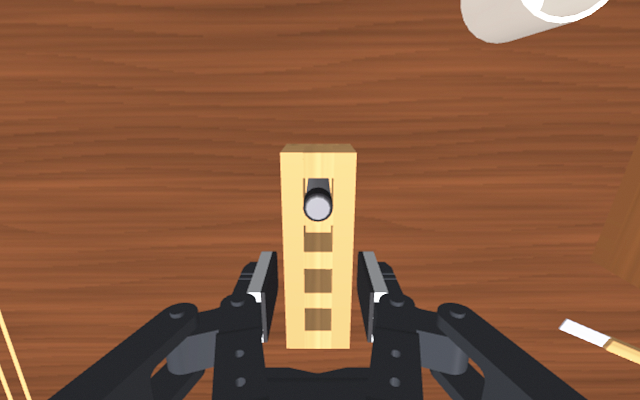

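```bash
python3 -m jog '[[0,0.6,0,20,-2,4,50],[0,0.6,0,37,-2,8,50],[0,0.6,0,37,-2,9,50],[0,0.6,0,37,-2,9,50],[0,0.6,0,37,-2,9.5,50],[0,0.6,0,36,-2,10,50],[0,0.6,0,36,-2,10,50],[0,0.6,0,36,-2,11,50],[0,0.6,0,36,-2,11,50],[0,0.6,0,36,-2,11,50],[0,0,0,12,0,4,50],[0,0,0,0,0,0,50]]'|head -2
python3 - <<'E'
from h import *
st()
p=shot('wrist','w32')
a=plan(cs(0,-.08,.10),Rdown(-96.4),50,mm=15)
print(px(p,cs(0,-.08,.124)))
E
```

```text
clock: 52.85
ee_pos: [0.6283, -0.0167, 0.1799]
t 52.85 p [ 0.6283 -0.0167  0.1799] yaw -97.31 ydir [-0.03  -0.006 -1.   ] F [-0.2  1.3  0.2] w 0.498
6 rows: [[0.3,-0.1,0.1,-3.8,13.2,1.8,50],[0.3,-0.1,0.1,-3.7,13.2,1.8,50],[0.3,-0.1,0.1,-3.7,13.3,1.7,50],[0.3,-0.1,0.1,-3.7,13.3,1.7,50],[0.3,-0.1,0.1,-3.7,13.3,1.6,50],[0.3,-0.1,0.1,-3.6,13.3,1.6,50]]
[286.56675076 195.8303545 ]
```

View pics/w32.png

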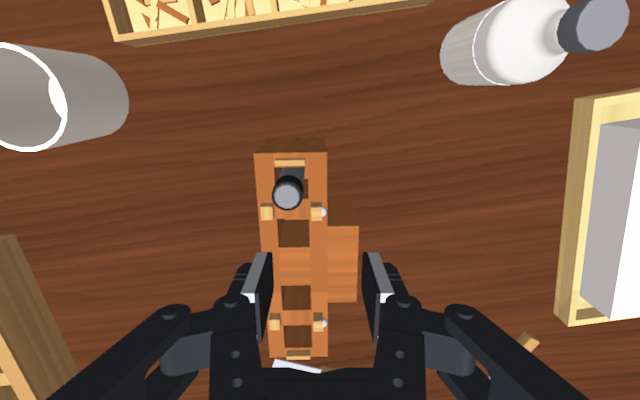

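```bash
python3 -m jog '[[0.9,-0.3,0.2,-11,0,5,50],[0.9,-0.3,0.2,-11,0,5,50],[0,0,0,0,20,0,50],[0,0,0,0,25,0,50],[0,0,0,0,22,0,50],[0,0,0,0,0,0,50]]'|head -2
python3 - <<'E'
from h import *
st()
p=shot('wrist','w33')
a=plan(cs(0,-.08,.061),Rdown(-96.4),50,mm=10)
print(px(p,cs(0,-.08,.124)))
E
```

```text
clock: 53.65
ee_pos: [0.6427, 0.016, 0.1117]
t 53.65 p [0.6427 0.016  0.1117] yaw -95.98 ydir [ 0.009 -0.001 -1.   ] F [-0.1 -0.1 -0.1] w 0.501
6 rows: [[-0.1,0.1,0.0,2.0,8.7,-0.5,50],[-0.1,0.1,0.0,2.0,8.7,-0.5,50],[-0.1,0.1,0.0,2.0,8.7,-0.5,50],[-0.1,0.1,0.0,2.0,8.7,-0.5,50],[-0.1,0.1,0.0,2.0,8.7,-0.5,50],[-0.1,0.1,0.0,2.0,8.7,-0.4,50]]
[339.15323805 251.47143184]
```

View pics/w33.png

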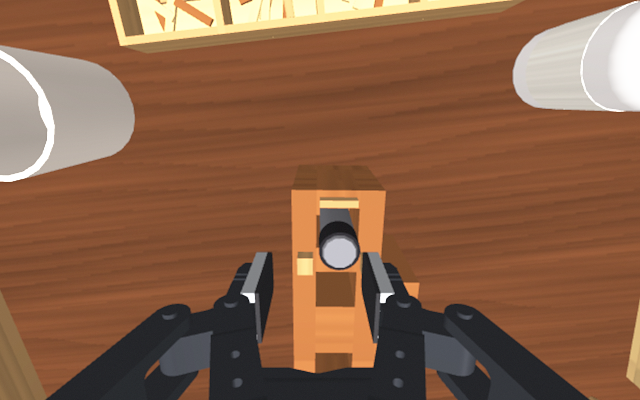

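```bash
python3 -m jog '[[-0.5,0,0,6,0,-1.5,50],[0,0,0,5.5,0,-1.5,50],[0,0,0,0,0,0,50]]'|head -2
python3 - <<'E'
from h import *
st();p=shot('wrist')
a=plan(cs(0,-.08,.061),Rdown(-96.4),50,mm=10)
print(px(p,cs(0,-.08,.124)))
E
```

```text
clock: 54.08
ee_pos: [0.6408, 0.0046, 0.1161]
t 54.08 p [0.6408 0.0046 0.1161] yaw -95.92 ydir [ 0.007 -0.    -1.   ] F [ 0.1 -0.4 -0.7] w 0.503
6 rows: [[-0.1,0.1,0.0,0.1,9.2,-0.2,50],[-0.1,0.1,0.0,0.1,9.2,-0.2,50],[-0.1,0.1,0.0,0.1,9.2,-0.2,50],[-0.1,0.1,0.0,0.1,9.2,-0.2,50],[-0.1,0.1,0.0,0.1,9.2,-0.2,50],[-0.1,0.1,0.0,0.1,9.2,-0.2,50]]
[318.37031331 246.79929171]
```

```bash
python3 -m jog '[[-0.1,0.1,0,0.1,9.2,-0.5,50],[-0.1,0.1,0,0.1,9.2,-0.5,50],[-0.1,0.1,0,0.1,9.2,-0.5,50],[-0.1,0.1,0,0.1,9.2,-0.5,50],[-0.1,0,0,0.1,9.2,-0.4,50],[0,0,0,0,8,-0.2,50],[0,0,0,0,0,0,40],[0,0,0,0,0,0,15],[0,0,0,0,0,0,15],[0,0,0,0,0,0,15],[0,0,0,0,0,0,15]]' 35
python3 - <<'E'
from h import *
st();p=shot('wrist','w34')
E
```

```text
clock: 55.5
ee_pos: [0.6382, 0.0046, 0.0583]
tcp_rot: [-1.156, 1.292, -1.289]
force: [-0.1, 0.6, -0.5]
grip_width: 0.248
t 55.5 p [0.6382 0.0046 0.0583] yaw -96.36 ydir [-0.002  0.001 -1.   ] F [-0.1  0.6 -0.5] w 0.248
```

View pics/w34.png

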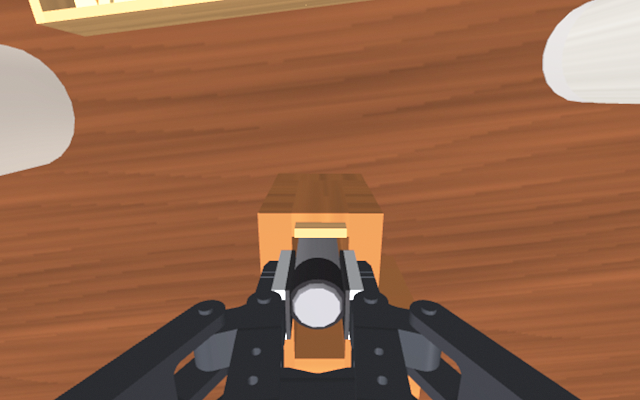

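```bash
python3 -m jog '[[0,0,0,0,-5,0,15],[0,0,0,0,-12,0,15],[0,0,0,0,-20,0,15],[0,0,0,0,-25,0,15],[0,0,0,0,-30,0,15],[0,0,0,0,-32,0,15],[0,0,0,0,0,0,15]]' 40
python3 - <<'E'
from h import *
st()
p=shot('wrist','w35');r=Rn.from_rotvec(manip.get_obs()['tcp_rot']).as_matrix();e=np.array(manip.get_obs()['ee_pos'])
for s in (-.003,0,.003): print(s,px(p,e-.0657*r[:,1]+s*r[:,2]), px(p,e+.0383*r[:,1]+(s+.009)*r[:,2]))
cv2.imwrite('pics/w35d.png',cv2.resize(p['img'][190:345,260:380],None,fx=4,fy=3.8,interpolation=cv2.INTER_CUBIC))
a=plan([.4686,.36,.19],Rdown(-90.5),15,mm=32)
E
```

```text
clock: 56.42
ee_pos: [0.6391, 0.0044, 0.1912]
tcp_rot: [-1.153, 1.289, -1.291]
force: [0.6, 0.1, -1.2]
grip_width: 0.245
t 56.42 p [0.6391 0.0044 0.1912] yaw -96.35 ydir [ 0.002  0.    -1.   ] F [ 0.6  0.1 -1.2] w 0.245
-0.003 [318.07745189 312.61745414] [317.72841498 209.40446414]
0 [318.08943904 306.27141978] [317.73396131 205.32571246]
0.003 [318.10159182 299.8377018 ] [317.73955182 201.21447004]
13 rows: [[0.0,-0.4,0.0,-25.7,0.0,-16.0,15],[0.0,-0.4,0.0,-25.9,0.0,-15.8,15],[0.0,-0.4,0.0,-26.0,0.0,-15.6,15],[0.0,-0.4,0.0,-26.1,0.0,-15.4,15],[0.0,-0.4,0.0,-26.2,0.0,-15.2,15],[0.0,-0.4,0.0,-26.3,0.0,-15.0,15],[0.0,-0.4,0.0,-26.5,0.0,-14.8,15],[0.0,-0.4,0.0,-26.6,0.0,-14.5,15],[0.0,-0.4,0.0,-26.7,0.0,-14.3,15],[0.0,-0.4,0.0,-26.8,0.0,-14.1,15],[0.0,-0.4,0.0,-26.9,-0.1,-13.9,15],[0.0,-0.4,0.0,-27.0,-0.1,-13.7,15],[0.0,-0.4,0.0,-27.1,-0.1,-13.5,15]]
```

View pics/w35d.png

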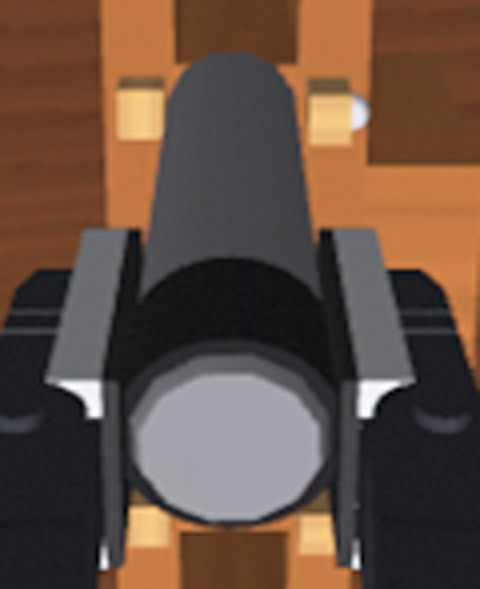

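```bash
python3 -m jog '[[0,-0.4,0,-14,-1,-9,15],[0,-0.4,0,-26,-1,-16,15],[0,-0.4,0,-26,-1,-16,15],[0,-0.4,0,-26,-1,-15,15],[0,-0.4,0,-26,-1,-15,15],[0,-0.4,0,-26,-1,-15,15],[0,-0.4,0,-26.5,-1,-15,15],[0,-0.4,0,-26.5,-1,-14.5,15],[0,-0.4,0,-27,-1,-14,15],[0,-0.4,0,-27,-1,-14,15],[0,-0.4,0,-27,-1,-14,15],[0,-0.4,0,-27,-1,-13,15],[0,0,0,-27,0,-10,15],[0,0,0,0,0,0,15],[0,0,0,0,0,0,15]]'|head -2
python3 - <<'E'
from h import *
st()
p=shot('wrist','w36')
a=plan([.467,.377,.12],Rdown(-90.5),15,mm=20)
E
```

```text
clock: 58.35
ee_pos: [0.4525, 0.3662, 0.1858]
t 58.35 p [0.4525 0.3662 0.1858] yaw -90.78 ydir [-0.039 -0.005 -0.999] F [ 0.3 -0.2 -0.7] w 0.24
4 rows: [[0.6,-0.1,0.1,-2.9,16.3,4.2,15],[0.6,-0.1,0.1,-2.8,16.3,4.1,15],[0.6,-0.1,0.1,-2.8,16.4,3.9,15],[0.6,-0.1,0.1,-2.8,16.4,3.8,15]]
```

View pics/w36.png

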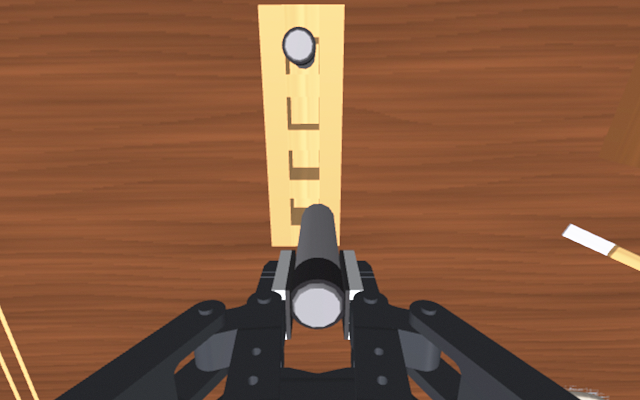

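```bash
python3 -m jog '[[1.1,0,0.1,-5.5,0,8,15],[1.1,0.2,0.1,-5.5,0,8,15],[0,0,0,0,20,0,15],[0,0,0,0,20,0,15],[0,0,0,0,18,0,15],[0,0,0,0,0,0,15]]'|head -2
python3 - <<'E'
from h import *
st()
p=shot('wrist','w37')
a=plan([.467,.377,.105],Rdown(-90.5),15,mm=20)
E
```

```text
clock: 59.15
ee_pos: [0.4737, 0.3761, 0.1261]
t 59.15 p [0.4737 0.3761 0.1261] yaw -91.32 ydir [ 0.007 -0.001 -1.   ] F [-0.5  0.5 -0.8] w 0.248
2 rows: [[-0.2,-0.4,0.0,-0.2,11.1,-3.7,15],[-0.2,-0.4,0.0,-0.2,11.1,-3.7,15]]
```

View pics/w37.png

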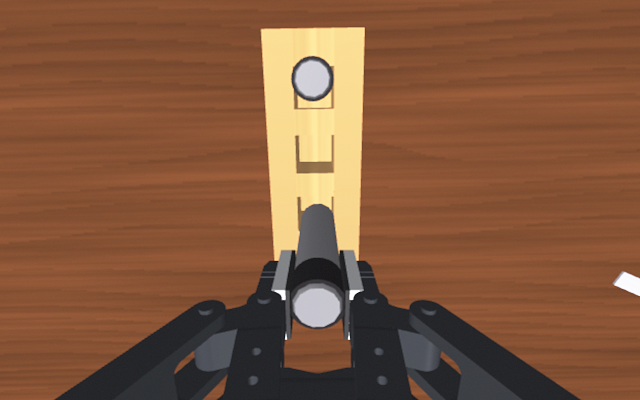

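```bash
python3 -c "
from h import *
p=shot('wrist');print(ray(p,(298,198),.062),ray(p,(334,198),.062),ray(p,(315,154.5),.062))"
python3 -m jog '[[-0.4,-0.8,0,-0.3,0,-7,15],[0,0,0,0,0,0,15],[0,0,0,0,10,0,15],[0,0,0,0,10,0,15],[0,0,0,0,0,0,15]]'
python3 - <<'E'
from h import *
a=plan([.467,.377,.095],Rdown(-90.5),15,mm=20)
E
```

```text
[0.48083234 0.39141962 0.062     ] [0.48022378 0.36365869 0.062     ] [0.5141281  0.37750231 0.062     ]
clock: 59.88
ee_pos: [0.4681, 0.3778, 0.1086]
tcp_rot: [-1.199, 1.212, -1.215]
force: [0.4, 0.2, -0.7]
grip_width: 0.244
1 rows: [[-0.3,0.1,-0.2,0.9,13.6,-1.2,15]]
```

```bash
python3 -m jog '[[-0.3,0,-0.2,0.5,0,-1.4,15],[0,0,0,0,7,0,15],[0,0,0,0,7,0,15],[0,0,0,0,6,0,15],[0,0,0,0,0,0,15]]'|sed -n 2,4p; python3 -c "
from h import *
s=shot('scene');cv2.imwrite('pics/s38.png',cv2.resize(s['img'][110:220,370:480],None,fx=5,fy=5,interpolation=cv2.INTER_CUBIC))"
```

```text
ee_pos: [0.4666, 0.3772, 0.0869]
tcp_rot: [-1.207, 1.215, -1.215]
force: [0.0, 0.5, -0.3]
```

View pics/s38.png

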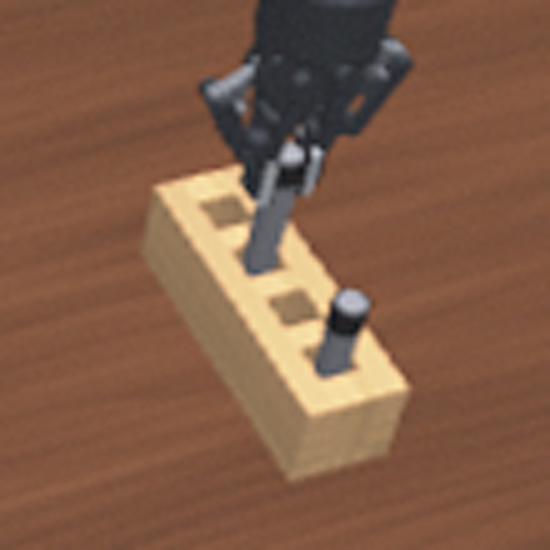

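In the pocket; foot at ~0.049, home needs TCP ≈ 0.050.

```bash
python3 -m jog '[[0,0,0,0,8,0,15],[0,0,0,0,8,0,15],[0,0,0,0,8,0,15],[0,0,0,0,7,0,15],[0,0,0,0,0,0,15]]'|sed -n 2,4p; python3 -m jog '[[0,0,0,0,3,0,15],[0,0,0,0,0,0,15]]'|sed -n 2,4p;python3 -m jog '[[0,0,0,0,2,0,15],[0,0,0,0,0,0,15]]'|sed -n 2,4p; python3 -m jog '[[0,0,0,0,1.5,0,15],[0,0,0,0,0,0,15]]'|sed -n 2,4p
```

```text
ee_pos: [0.4667, 0.3773, 0.0539]
tcp_rot: [-1.206, 1.215, -1.215]
force: [-0.5, -0.7, -0.6]
ee_pos: [0.4669, 0.3774, 0.0509]
tcp_rot: [-1.206, 1.215, -1.215]
force: [-0.3, -0.6, -0.1]
ee_pos: [0.4675, 0.3778, 0.0497]
tcp_rot: [-1.204, 1.214, -1.216]
force: [0.4, -1.0, -0.7]
ee_pos: [0.4682, 0.378, 0.0497]
tcp_rot: [-1.202, 1.213, -1.216]
force: [0.0, -1.0, -0.9]
```

Bottomed at 0.0497, as expected. Release and retreat.

```bash
python3 -m jog '[[0,0,0,0,0,0,30],[0,0,0,0,0,0,40],[0,0,0,0,0,0,45],[0,0,0,0,-10,0,45],[0,0,0,0,-30,0,45],[0,0,0,0,-40,0,45],[0,0,0,0,-40,0,45],[0,0,0,0,-40,-40,45],[0,0,0,0,0,-40,45],[0,0,0,0,0,0,45]]'
python3 - <<'E'
from h import *
st()
p=shot('wrist','w39');s=shot('scene','s39');t=shot('top','t39')
for n,q in (('s',s),('t',t)):
  for th in ('tube0','cover','pry','glue','mug'):
    print(n,th,[(rc(a['point']).round(0).tolist(),round(a['confidence'],2)) for a in finder.pinpoint(q,th)[:3]])
E
```

```text
clock: 63.18
ee_pos: [0.3861, 0.3786, 0.2182]
tcp_rot: [-1.198, 1.213, -1.216]
force: [0.9, -0.6, -0.5]
grip_width: 0.448
t 63.17 p [0.3861 0.3786 0.2182] yaw -90.51 ydir [ 0.006  0.004 -1.   ] F [ 0.9 -0.6 -0.5] w 0.448
s tube0 [([435.0, 193.0], 0.56), ([417.0, 174.0], 0.5)]
s cover []
s pry [([186.0, 265.0], 0.71), ([227.0, 185.0], 0.65), ([301.0, 176.0], 0.49)]
s glue [([278.0, 290.0], 0.68)]
s mug [([406.0, 252.0], 0.7)]
t tube0 [([183.0, 234.0], 0.7), ([184.0, 208.0], 0.56)]
t cover [([431.0, 210.0], 0.98), ([368.0, 148.0], 0.7), ([179.0, 219.0], 0.27)]
t pry [([393.0, 285.0], 0.58), ([438.0, 206.0], 0.56), ([306.0, 276.0], 0.56)]
t glue [([368.0, 147.0], 0.97)]
t mug [([245.0, 151.0], 0.92)]
```

View pics/s39.png

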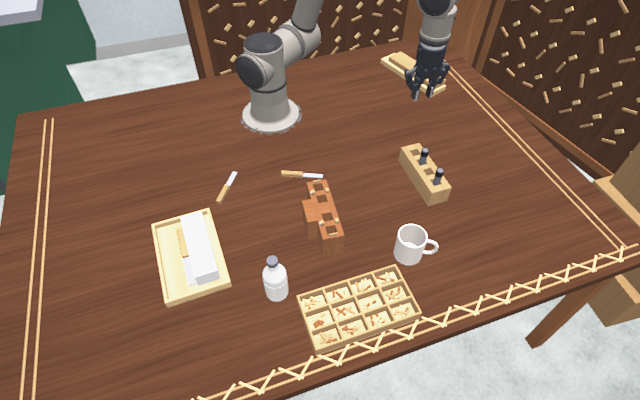

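View pics/w39.png

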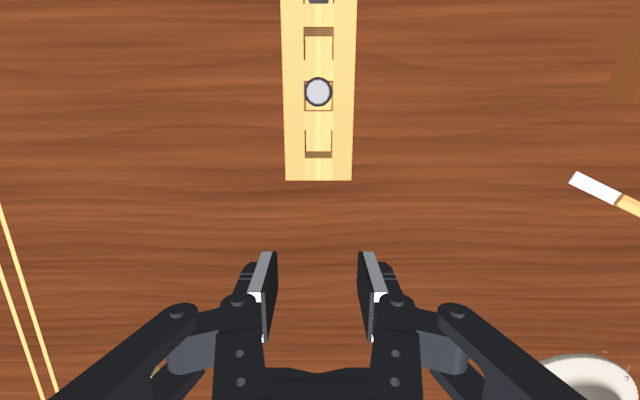

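View pics/t39.png

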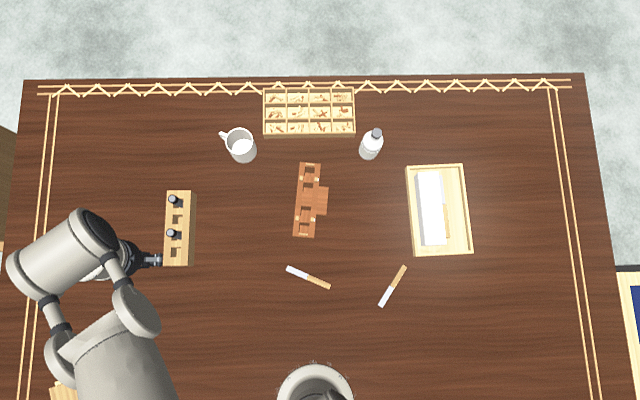

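Run:
```python
from h import *
s=shot('scene');t=shot('top')
a=cv2.resize(s['img'][200:310,140:240],None,fx=5,fy=5,interpolation=cv2.INTER_CUBIC)
cv2.imwrite('pics/s40.png',a)
cv2.imwrite('pics/t40.png',cv2.resize(t['img'][155:265,395:485],None,fx=5.4,fy=5.4,interpolation=cv2.INTER_CUBIC))
```

```text
(no output)
```

View pics/s40.png

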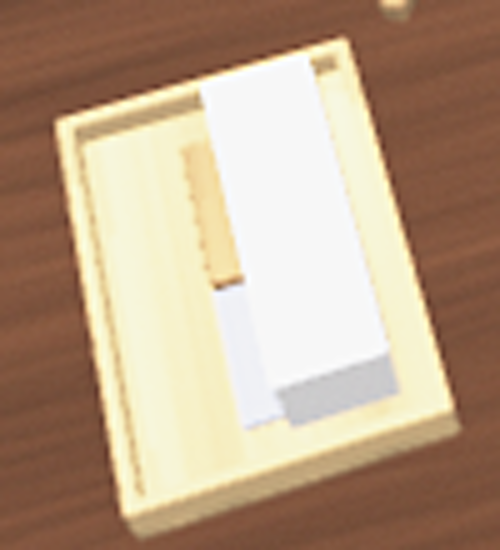

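View pics/t40.png

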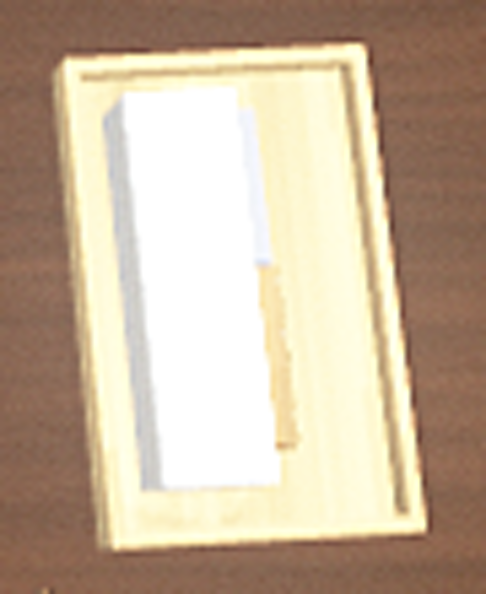

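Run:
```python
from h import *
a=plan([.42,.1,.30],Rdown(-90.5),45,mm=45)
a=plan([.45,-.42,.26],Rdown(-88),45,mm=45,start=a)
```

```text
7 rows: [[0.0,0.0,0.0,39.7,-12.0,5.0,45],[0.0,0.0,0.0,39.7,-12.0,5.0,45],[0.0,0.0,0.0,39.7,-12.0,5.0,45],[0.0,0.0,0.0,39.7,-12.0,5.0,45],[0.0,0.0,0.0,39.7,-12.0,5.0,45],[0.0,0.0,0.0,39.7,-11.9,4.9,45],[0.0,0.0,0.0,39.7,-11.9,4.9,45]]
12 rows: [[0.0,-0.2,0.0,43.3,3.3,2.9,45],[0.0,-0.2,0.0,43.3,3.3,2.7,45],[0.0,-0.2,0.0,43.3,3.3,2.6,45],[0.0,-0.2,0.0,43.3,3.3,2.4,45],[0.0,-0.2,0.0,43.3,3.3,2.2,45],[0.0,-0.2,0.0,43.4,3.3,2.1,45],[0.0,-0.2,0.0,43.4,3.3,1.9,45],[0.0,-0.2,0.0,43.4,3.3,1.8,45],[0.0,-0.2,0.0,43.4,3.3,1.6,45],[0.0,-0.2,0.0,43.4,3.3,1.5,45],[0.0,-0.2,0.0,43.4,3.3,1.3,45],[0.0,-0.2,0.0,43.4,3.3,1.1,45]]
```

```bash
python3 -m jog '[[0,0,0,40,-12,5,45],[0,0,0,40,-12,5,45],[0,0,0,40,-12,5,45],[0,0,0,40,-12,5,45],[0,0,0,40,-12,5,45],[0,0,0,40,-12,5,45],[0,0,0,40,-12,5,45],[0,-0.2,0,43,3,3,45],[0,-0.2,0,43,3,2.7,45],[0,-0.2,0,43,3,2.6,45],[0,-0.2,0,43,3,2.4,45],[0,-0.2,0,43,3,2.2,45],[0,-0.2,0,43,3,2,45],[0,-0.2,0,43,3,2,45],[0,-0.2,0,43,3,2,45],[0,-0.2,0,43,3,1.6,45],[0,-0.2,0,43,3,1.5,45],[0,-0.2,0,43,3,1.3,45],[0,-0.2,0,43,3,1,45],[0,0,0,0,0,0,45]]'|head -2
python3 - <<'E'
from h import *
st();p=shot('wrist','w41')
E
```

```text
clock: 66.42
ee_pos: [0.4518, -0.4436, 0.2658]
t 66.42 p [ 0.4518 -0.4436  0.2658] yaw -87.97 ydir [ 0.012  0.001 -1.   ] F [ 0.   0.8 -1.1] w 0.455
```

View pics/w41.png

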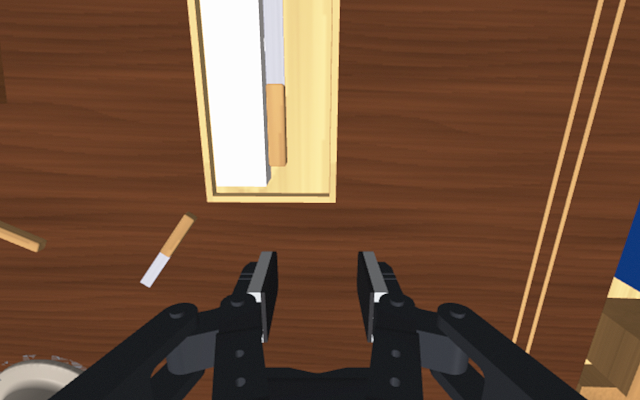

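Run:
```python
from h import *
p=shot('wrist');cv2.imwrite('pics/w41c.png',cv2.resize(p['img'][0:205,185:345],None,fx=4.5,fy=2.9,interpolation=cv2.INTER_CUBIC))
for a,b,z in (((267,110),(285,110),.030),((268,160),(286,160),.030),((265,60),(283.5,60),.0205)): A,B=ray(p,a,z),ray(p,b,z);print(A.round(4),B.round(4),np.linalg.norm(A-B).round(4))
```

```text
[ 0.518 -0.378  0.03 ] [ 0.5188 -0.3999  0.03  ] 0.0219
[ 0.4569 -0.3788  0.03  ] [ 0.4578 -0.4017  0.03  ] 0.0229
[ 0.5751 -0.3747  0.0205] [ 0.5759 -0.3967  0.0205] 0.0221
```

View pics/w41c.png

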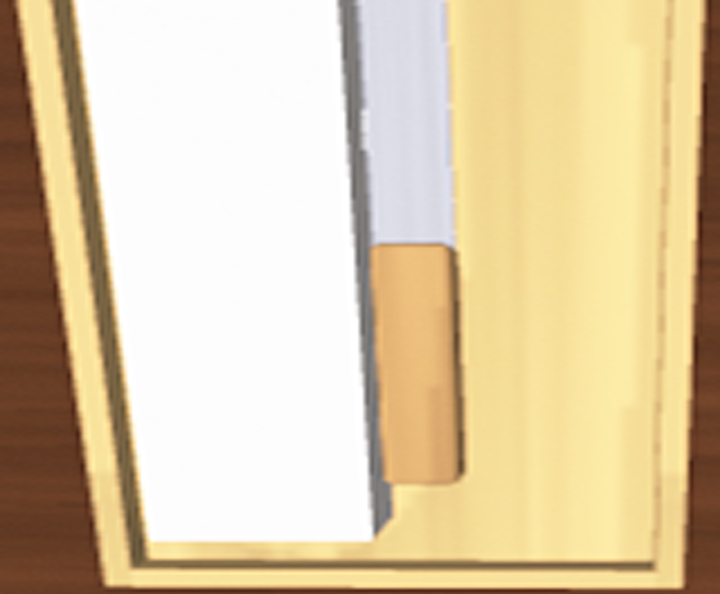

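```bash
python3 -c "
from bench import ticket
print(ticket.hand_in())"
```

```text
the job is handed in; nothing more can be done
None
```

I pried the cover loose with the 190 mm tool, using the step as the ledge. I then laid the pry tool and the cover flat, side by side, in the tray. The case held two tubes, in its y −34 and y −80 pockets. I stood one in the rack's farthest pocket from the robot and the other two pockets nearer, so there is an empty pocket between them. The job was handed in at about 67 s of the 210 s allowed.

**Last checks:**
- **Tubes:** both stand upright. Each stopped descending at the height that matches the pocket floor.
- **Cover:** it lies flat with its open side down.
- **Bystanders:** the glue bottle and the mug stayed where they were.
- **Robot:** the arm touches nothing.

**What disagreed or went wrong:**
- **First pry grasp missed.** The real fingertips sit about 36 mm behind the reported TCP, so the fingers closed above the handle. I probed downward, corrected for the offset and gripped it on the second try without disturbing anything.
- **The pry moved after I placed it.** It was a few centimetres from the cover when I set it down, and the final pictures show it lying right beside the cover. Most likely this was the announced knock. It lies flat in the tray with its full 22 mm width visible, so I left it there.
- **Camera mismatch.** The first positions read from the top camera were 3–6 mm off from the wrist camera. I used the wrist camera, and the contacts agreed with it.

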